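# Curing lacquered ukulele bridges

### The job

Pull open the tray of the UV curing box and move every freshly lacquered ukulele bridge from the masking paper into it, flat on the tray's floor and not on top of one another, lifting them only with the self-closing tweezers: the lacquer is tacky, so your fingers must not touch the bridges. When all are in, push the tray fully shut, then press the blue, yellow and green keys on top of the box in that order, one at a time and all the way down, never the red one. Finish with the tweezers standing in their pocket in the tool block, and leave the chisel, glue bottle and cam clamp alone.

Things in the scene. Friction and masses are not known exactly. Their poses are not given: they have to be found in the camera images.
- tweezers: self-closing cross-lock steel tweezers, 145 mm, 75 g, standing tips down in the tool block. Origin at the lower end of the closed jaws; z to the tail, y the squeeze direction, x across the flat (12 mm). Two rounded dark wood finger pads, 14 mm wide (x), 26 mm tall, centred 106 mm above the jaw ends, 36 mm over their outsides when shut. The frame is one arm's
- tweezers_arm (a joint): jaw opening, rad: 0 shut, 0.07 on a 12 mm part, 0.23 fully open. The arms cross, so squeezing the pads OPENS the jaws: up to 15 N of squeeze they stay shut (carry with a light 5 to 9 N), 21 to 25 N opens them fully. 36 mm over the pads: shut, 2 mm gap; 33.5 mm: 12 mm gap; 29 mm: 29 mm gap; 28 mm: fully open, 33 mm. Let go, they press with about 4 N
- jaw_a (a point): inner face of one tweezers jaw, 4 mm above its lower end. The jaws are 12 mm (x) by 5 mm by 20 mm tall; midway between jaw_a and jaw_b is the middle of the jaws
- jaw_b (a point): inner face of the other tweezers jaw, 4 mm above its lower end. From the jaws up the crossed arms widen: 12 mm wide at 30 mm up, 30 mm at 93 mm up, just below the pads
- toolblock: fixed light wooden tool block, 75 mm (x) by 120 mm (y) by 70 mm high, with one pocket 18 mm (x) by 20 mm (y) in the middle, whose floor is 10 mm above the bench; the tweezers stand in it with their squeeze direction along the block's y. Origin under its middle, on the bench
- tray (a joint): how far the curing box's tray is pulled out, m: 0 shut, 0.158 fully out; it stays where it is left, sliding takes about 3 N
- tray_in (a point): middle of the tray's inner floor (12 mm above the bench). The tray is 150 mm deep (x, away from the robot) by 276 mm wide (y) inside, side and rear walls 22 mm high; x points into the box
- tray_handle (a point): middle of the tray's handle, a level steel bar 10 mm thick and 120 mm wide, 58 mm above the bench, standing 35 mm off the tray's upright front plate (304 mm wide, top 70 mm above the bench), so that there is a 30 mm gap behind the bar to hook a finger into from above. It is 122 mm in front of the tray's middle. Pull towards the tray's -x to open, push towards its +x to shut
- uvbox: fixed grey bench-top UV curing box, 210 mm deep (x), 310 mm wide (y), 110 mm high, open below its front edge for the tray. Origin on the bench under the middle of its front edge; x points to its back. Four round keys (26 mm across) stand in a row along the front of its top, 56 mm apart, from +y to -y: blue (lamp), yellow (full cure time), green (start), red (stop)
- key_blue (a joint): travel of the blue (lamp) key, m: 0 up, 0.006 fully down (4.5 N), springs back; it counts as pressed beyond 0.004
- key_blue_top (a point): middle of the top of the blue (lamp) key, about 132 mm above the bench; press straight down
- key_yellow (a joint): travel of the yellow (full cure time) key, m: 0 up, 0.006 fully down (4.5 N), springs back; it counts as pressed beyond 0.004
- key_yellow_top (a point): middle of the top of the yellow (full cure time) key, about 132 mm above the bench; press straight down
- key_green (a joint): travel of the green (start) key, m: 0 up, 0.006 fully down (4.5 N), springs back; it counts as pressed beyond 0.004
- key_green_top (a point): middle of the top of the green (start) key, about 132 mm above the bench; press straight down
- key_red (a joint): travel of the red (stop) key, m: 0 up, 0.006 fully down (4.5 N), springs back; it counts as pressed beyond 0.004
- key_red_top (a point): middle of the top of the red (stop) key, about 132 mm above the bench; press straight down
- bridge1: ukulele bridge of dark wood, tacky with fresh lacquer, 35 g, lying on the bench on masking paper: base plate 100 mm (x) by 26 mm (y) by 4 mm, on it lengthwise the bare tie block 60 mm (x) by 12 mm (y), its top 13 mm above the underside. Origin under its middle; z up. May be absent (None)
- bridge2: ukulele bridge of medium brown wood, tacky with fresh lacquer, 35 g, lying on the bench on masking paper: base plate 100 mm (x) by 26 mm (y) by 4 mm, on it lengthwise the bare tie block 60 mm (x) by 12 mm (y), its top 13 mm above the underside. Origin under its middle; z up. May be absent (None)
- bridge3: ukulele bridge of light wood, tacky with fresh lacquer, 35 g, lying on the bench on masking paper: base plate 100 mm (x) by 26 mm (y) by 4 mm, on it lengthwise the bare tie block 60 mm (x) by 12 mm (y), its top 13 mm above the underside. Origin under its middle; z up. May be absent (None)
- bridge4: ukulele bridge of dark wood, tacky with fresh lacquer, 35 g, lying on the bench on masking paper: base plate 100 mm (x) by 26 mm (y) by 4 mm, on it lengthwise the bare tie block 60 mm (x) by 12 mm (y), its top 13 mm above the underside. Origin under its middle; z up. May be absent (None)
- chisel: bystander: chisel with blue handle, 235 mm, lying on the bench; origin near its middle
- glue: bystander: yellow glue bottle with orange cap, 56 mm across, 150 mm high; origin under its middle
- camclamp: bystander: wooden cam clamp lying on the bench, 120 by 190 mm, 26 mm high; origin near its middle
There are look-alikes about, which are no part of the job. Leave any orange look-alike of the tweezers alone.

How it is judged:
On the way, in this order (a step that is already met when the one before it is completed fails the run):
1. every bridge lies flat on the floor of the tray, let go by the tweezers (x of bridge1 in the frame of tray_in between -0.075 and 0.075 m and y of bridge1 in the frame of tray_in between -0.138 and 0.138 m and z of bridge1 in the frame of tray_in between -0.004 and 0.004 m and angle between each of bridge1, bridge2, bridge3, bridge4's own z axis and vertical below 0.12 rad and x of bridge2 in the frame of tray_in between -0.075 and 0.075 m and y of bridge2 in the frame of tray_in between -0.138 and 0.138 m and z of bridge2 in the frame of tray_in between -0.004 and 0.004 m and x of bridge3 in the frame of tray_in between -0.075 and 0.075 m and y of bridge3 in the frame of tray_in between -0.138 and 0.138 m and z of bridge3 in the frame of tray_in between -0.004 and 0.004 m and x of bridge4 in the frame of tray_in between -0.075 and 0.075 m and y of bridge4 in the frame of tray_in between -0.138 and 0.138 m and z of bridge4 in the frame of tray_in between -0.004 and 0.004 m and contact force between each of bridge1, bridge2, bridge3, bridge4 and tweezers below 0.05 N), for 0.2 s.
2. the tray is pushed fully shut with the bridges in it (value of joint tray below 0.006 m and x of bridge1 in the frame of tray_in between -0.075 and 0.075 m and y of bridge1 in the frame of tray_in between -0.138 and 0.138 m and z of bridge1 in the frame of tray_in between -0.004 and 0.004 m and angle between each of bridge1, bridge2, bridge3, bridge4's own z axis and vertical below 0.12 rad and x of bridge2 in the frame of tray_in between -0.075 and 0.075 m and y of bridge2 in the frame of tray_in between -0.138 and 0.138 m and z of bridge2 in the frame of tray_in between -0.004 and 0.004 m and x of bridge3 in the frame of tray_in between -0.075 and 0.075 m and y of bridge3 in the frame of tray_in between -0.138 and 0.138 m and z of bridge3 in the frame of tray_in between -0.004 and 0.004 m and x of bridge4 in the frame of tray_in between -0.075 and 0.075 m and y of bridge4 in the frame of tray_in between -0.138 and 0.138 m and z of bridge4 in the frame of tray_in between -0.004 and 0.004 m), for 0.2 s.
3. the blue key is pressed down, the others up (value of joint key_blue above 0.004 m and value of joint each of key_yellow, key_green, key_red below 0.0015 m), for 0.05 s.
4. the blue key is let up and the yellow key is pressed down, the others up (value of joint key_yellow above 0.004 m and value of joint each of key_blue, key_green, key_red below 0.0015 m), for 0.05 s.
5. the yellow key is let up and the green key is pressed down, the others up (value of joint key_green above 0.004 m and value of joint each of key_blue, key_yellow, key_red below 0.0015 m), for 0.05 s.
At the end, for the whole second after the job is handed in: every bridge flat (7 degrees) on the tray floor (4 mm); tray shut to 6 mm; blue, yellow, green keys pressed in that order (beyond 4 mm), all keys up again; tweezers shut, upright (8 degrees) in the pocket of the tool block (tips within 16 mm of its middle), at rest (all of step 2 and contact force between each of bridge1, bridge2, bridge3, bridge4 and tweezers below 0.05 N and horizontal distance between tweezers and toolblock below 0.016 m and height (world z) of tweezers between 0.004 and 0.018 m and angle between tweezers's own z axis and vertical below 0.15 rad and value of joint each of key_blue, key_yellow, key_green, key_red below 0.0015 m and value of joint tweezers_arm below 0.03 rad and linear speed of tweezers below 0.03 m/s); the robot touches nothing.
It fails at once if the robot touches a tacky bridge itself (contact force between any of the fingers, the arm and bridge1 above 0.3 N or contact force between any of the fingers, the arm and bridge2 above 0.3 N or contact force between any of the fingers, the arm and bridge3 above 0.3 N or contact force between any of the fingers, the arm and bridge4 above 0.3 N).
It fails at once if the red stop key is pressed (value of joint key_red above 0.003 m).
It fails at once if two keys are pressed at once (value of joint each of key_blue, key_yellow above 0.003 m or value of joint each of key_blue, key_green above 0.003 m or value of joint each of key_blue, key_red above 0.003 m or value of joint each of key_yellow, key_green above 0.003 m or value of joint each of key_yellow, key_red above 0.003 m or value of joint each of key_green, key_red above 0.003 m).
It fails at once if a bystander is moved by more than 3 cm (distance of any of chisel, glue, camclamp from where it was at the start of the episode above 0.03 m).
Of bridge1, bridge2, bridge3, bridge4 only 2 to 4 are there at a start; the rules pass over those that are not, and their reading is None.
At some moment in a run one of bridge1, bridge2, bridge3, bridge4 may be knocked a few centimetres aside while the robot is not near it.
It also fails if it takes over 210 s, if anything falls off the work surface, if the arm or the gripper's body presses on something with over 40 N, if the wrist force passes 120 N, or if a joint passes its speed limit or range.

### The arm

A 6-joint arm with a two-finger parallel gripper is mounted at the origin on the work surface. World frame = base frame: x ahead of the robot, y to its left, z up, the work surface at z = 0. Lengths are in m, angles in rad, forces in N, time in s.
With the tool pointing down it reaches from about 0.25 to 0.725 m from the base axis. Payload 4 kg.
Tool frame: the origin (TCP) lies at the very end of the fingers, on their centre line; the grasp point (between the pads) lies 19 mm behind it; z points along the fingers, y is the line along which they close (so a half turn about z gives the same grasp; the last joint's range is limited). The gripper opens to 85 mm and grips with 20 to 120 N. Pads are 22 mm wide; open, the fingers measure 114 mm over their backs; the gripper's body (76 mm by 85 mm) begins 54 mm behind the grasp point. The pads swing forward as they close: fully open they stand 13 mm farther back than shut.
Start: joints at [1.246, 0.241, 0.005, 1.335, 0, 1.571], TCP at [0.16, 0.474, 0.231] pointing down, gripper open.
Joint ranges: [-2.72, 2.72], [-1.05, 1.87], [-1.09, 1.28], [-1.99, 2.15], [-1.42, 1.44], [-3.14, 3.14]. Speed limits (rad/s): [2.79, 2.79, 3.14, 3.14, 3.14, 3.14].

### API

Orientations are given as a unit quaternion [x, y, z, w].
In Python, from workcell import bot gives the robot as it stands.
- The arm moves only by the tool carry_out, never from a script. Its argument "increments" is one flat list of numbers, 5 for each row, row after row: the finger opening in cm, from 0 to 8.54, then the shift along the tool's x, y, z in cm, then the turn about the tool's z in rad. A call has exactly 5 rows; each row shifts and turns the commanded pose from where the row before left it, along the tool's axes as they then stand; what a row does not reach is not made up. A row lasts 1/8 s, in which the tool goes at most 62.5 mm and 10.7 degrees, less where a joint would pass 70% of its speed; a pose out of reach is approached as far as the arm can. A call with a gripper value outside its range is refused whole. The fingers move at their own pace and stop on an object; the grip force is fixed at half the most. Time passes only in rows, so rows that do not move let the fingers close, or fill a call up. It gives the time, the measured TCP pose, the force, the opening and the grip force at its end, in the units of the state.
- bot.get_obs(): the state, without advancing time (a new reading comes with each control period).
- bot.camera(name): name is "scene" or "top" or "wrist"; returns a dict with "pixels" (400x640x3 uint8, blue, green, red), "range_z" (400x640 float32, m along the optical axis (not along the pixel's ray), 0 where there is no reading), "mtx" (3x3 intrinsics, pixels), "eye" and "attitude" of the camera in the world. Camera axes: x right, y down, z forward; pixel columns grow to the right and rows downward; lengths in m; the calibration is good to about 2 mm. A picture is of the moment at which its call begins.
- bot.job_done(): hands the job in; it is judged then, once.
Trained networks look in a picture, given as the dict that the camera call returned (one of the last four; its "shot" number tells which), for a name from the list of things; names that differ only in an ending like _2 or _b are one class to them, and where a whole thing is asked for, a point or a joint stands for the part that bears it (a point fixed in the world has none). Each returns a list of dicts, best first, with "p" (0 to 1); they miss things now and then, are a little off and sometimes report something else, mostly with a low value. They report only what shows in the picture. A call takes as long as a camera call. They do not tell look-alikes from the thing itself.
- bot.find_in(picture, name): "xyz" ([x, y, z] in m, in the coordinates of the camera as it stood for that picture, good to about 4 mm: the middle of the surface that is visible of it).
- bot.regions_of(picture, name): "mask" (400x640 bool, what is visible of it).
- bot.place_of(picture, name): "xyz" ([x, y, z] in m, in the coordinates of the camera as it stood for that picture, good to about 4 mm: a listed point, or the origin of a listed thing).
The state is a dict: "clock": time; "joint_pos": joint angles; "joint_vel": joint speeds; "tau": joint torques, N m; "eef_pos": TCP position; "tool_rot": TCP orientation; "ft_force": force on the tool from outside, world axes, zero at the start; "ft_torque": the same for the moment, N m; "grip_width": finger opening in m; "grasp_force": force on a finger pad.
Only numpy, scipy, OpenCV 4.12 (cv2) and the standard library are available. Lean on these libraries where they do the work, as an engineer would, in place of code of your own. Each camera call takes 0.05 s, during which the arm holds its last target. There are 200 camera calls.

## Working session

There is one attempt and no reset: what is moved stays moved. The work goes in short steps, Python scripts to look and compute and a tool call to move; the robot and the scene stay as the last step left them, time stands still between calls to the robot, and variables do not carry over. Pictures are saved under pics/ and viewed, at most 16 in all, crops included, and the job is handed in when it is done.

Besides the shell and the picture viewer there is one more tool, called after ">>>" as name(argument=value, ...) on one line, values as JSON. carry_out: Moves the arm, as the interface text tells. Its arguments: {"type":"object","properties":{"increments":{"type":"array","items":{"type":"number"}}},"required":["increments"]}

```bash
mkdir -p pics; cat > h.py <<'E'
import numpy as np, cv2
from scipy.spatial.transform import Rotation as R
from workcell import bot
def w(c,p): return R.from_quat(c["attitude"]).apply(p)+np.array(c["eye"]) if np.size(c["attitude"])==4 else np.array(c["attitude"])@p+np.array(c["eye"])
def cloud(c):
    z=c["range_z"]; v,u=np.mgrid[:400,:640]; K=c["mtx"]
    P=np.stack([(u-K[0,2])/K[0,0]*z,(v-K[1,2])/K[1,1]*z,z],-1).reshape(-1,3)
    W=w(c,P).reshape(400,640,3); W[z==0]=np.nan; return W
def pix(c,p):
    Rm=R.from_quat(c["attitude"]).as_matrix(); q=Rm.T@(np.array(p)-c["eye"]); q=c["mtx"]@q; return q[:2]/q[2]
def save(c,n,crop=None,s=1):
    im=c["pixels"]
    if crop: im=im[crop[1]:crop[3],crop[0]:crop[2]]
    cv2.imwrite("pics/"+n+".png",cv2.resize(im,None,fx=s,fy=s))
def st():
    o=bot.get_obs(); r=R.from_quat(o["tool_rot"]).as_matrix()
    print("t%.2f tcp"%o["clock"],np.round(o["eef_pos"],4),"x",np.round(r[:,0],3),"y",np.round(r[:,1],3),"z",np.round(r[:,2],3),"q6 %.2f"%o["joint_pos"][5],"F",np.round(o["ft_force"],1),"w%.4f g%.1f"%(o["grip_width"],o["grasp_force"])); return o
E
python3 - <<'E'
from h import *
st()
names="tweezers toolblock tray_in tray_handle uvbox key_blue_top key_yellow_top key_green_top key_red_top bridge1 bridge2 bridge3 bridge4 chisel glue camclamp".split()
for n in ["top","scene"]:
    c=bot.camera(n); save(c,n+"0"); print(n,np.shape(c["attitude"]),c["eye"])
    for k in names:
        for d in bot.place_of(c,k)[:4]:
            p=w(c,np.array(d["xyz"])); 
            if d["p"]>.2: print(k,round(d["p"],2),p.round(3),pix(c,p).round())
E
```

```text
t0.00 tcp [0.1594 0.4733 0.2304] x [-0.948  0.319  0.   ] y [ 0.319  0.948 -0.002] z [-0.001 -0.002 -1.   ] q6 1.57 F [ 0.3 -0.   0.3] w0.0855 g0.0
top (4,) [0.35410305 0.05180808 1.51143002]
tweezers 0.73 [0.821 0.274 0.005] [252. 123.]
tweezers 0.45 [0.49  0.372 0.012] [223. 219.]
tweezers 0.44 [0.199 0.509 0.01 ] [181. 309.]
toolblock 0.59 [ 0.491  0.373 -0.   ] [223. 219.]
tray_in 0.77 [ 0.637 -0.237  0.01 ] [403. 172.]
tray_handle 0.97 [ 0.518 -0.232  0.055] [406. 206.]
tray_handle 0.63 [ 0.628 -0.265  0.13 ] [419. 168.]
uvbox 0.64 [ 0.591 -0.24   0.002] [404. 186.]
key_blue_top 0.57 [ 0.627 -0.204  0.13 ] [400. 169.]
key_yellow_top 0.49 [ 0.624 -0.205  0.13 ] [400. 169.]
key_green_top 0.69 [ 0.626 -0.156  0.132] [384. 169.]
key_green_top 0.42 [ 0.628 -0.264  0.131] [419. 168.]
key_red_top 0.57 [ 0.624 -0.324  0.129] [438. 169.]
bridge1 0.8 [0.446 0.147 0.003] [290. 231.]
bridge1 0.63 [ 0.465  0.049 -0.003] [319. 225.]
bridge1 0.61 [0.58  0.066 0.001] [314. 191.]
bridge1 0.51 [ 0.573  0.154 -0.004] [288. 194.]
bridge2 0.8 [0.446 0.147 0.003] [290. 231.]
bridge2 0.63 [ 0.465  0.0
[... 1507 characters left out ...]
 221.]
bridge2 0.59 [ 0.577  0.157 -0.002] [349. 233.]
bridge2 0.56 [0.444 0.149 0.   ] [327. 208.]
bridge3 0.79 [0.582 0.068 0.002] [325. 242.]
bridge3 0.68 [ 0.459  0.048 -0.004] [301. 221.]
bridge3 0.59 [ 0.577  0.157 -0.002] [349. 233.]
bridge3 0.56 [0.444 0.149 0.   ] [327. 208.]
bridge4 0.79 [0.582 0.068 0.002] [325. 242.]
bridge4 0.68 [ 0.459  0.048 -0.004] [301. 221.]
bridge4 0.59 [ 0.577  0.157 -0.002] [349. 233.]
bridge4 0.56 [0.444 0.149 0.   ] [327. 208.]
chisel 0.95 [ 0.433 -0.434 -0.001] [150. 264.]
chisel 0.68 [ 0.63  -0.147  0.135] [264. 246.]
chisel 0.47 [ 0.587 -0.236 -0.001] [232. 278.]
glue 0.94 [0.649 0.365 0.001] [416. 227.]
camclamp 0.73 [0.752 0.122 0.003] [369. 275.]
```

View pics/top0.png

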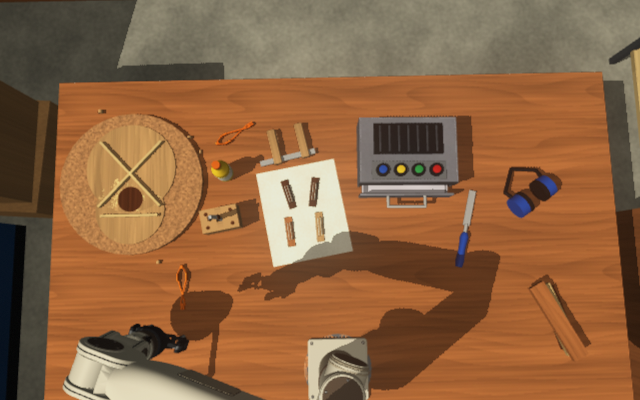

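```bash
python3 - <<'E'
from h import *
c=bot.camera("top"); save(c,"top1",(170,80,470,320),2.6)
E
```

```text
(no output)
```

View pics/top1.png

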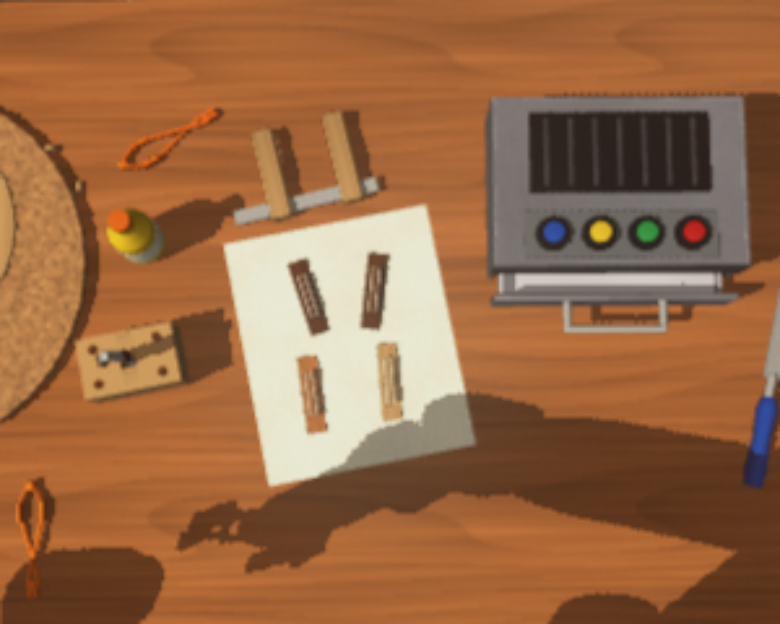

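Top view: the tweezers stand in the tool block at (220,217). The orange look-alikes lie at (235,132) and (182,285), so I choose the block ones. There are four bridges on the paper, at (288,194), (314,191), (290,231) and (320,226). The box is at (405,160), with its tray slightly out and the handle at (406,203).

```bash
cat >> h.py <<'E'
def go(t,yaw=None,o=None):
    """turn (rad) to make tool y point at world angle yaw, then tool shift cm after turning, to TCP target t"""
    o=o or bot.get_obs(); r=R.from_quat(o["tool_rot"]).as_matrix(); turn=0
    if yaw is not None:
        cur=np.arctan2(r[1,1],r[0,1]); turn=-((yaw-cur+np.pi/2)%np.pi-np.pi/2)
        r=r@R.from_euler("z",turn).as_matrix()
    s=r.T@(np.array(t)-o["eef_pos"])*100
    print("turn %.3f shift"%turn,s.round(2),"cm, %.1f rows"%max(np.linalg.norm(s)/6,abs(turn)/.18))
def rect(W,m):
    p=W[m]; p=p[~np.isnan(p[:,0])]; (cx,cy),(a,b),ang=cv2.minAreaRect((p[:,:2]*1000).astype(np.float32))
    if a<b: ang+=90
    return np.array([cx,cy])/1000,sorted([a,b]),((ang+90)%180)-90,np.percentile(p[:,2],[10,50,90])
def bridges(cam="top"):
    c=bot.camera(cam); W=cloud(c)
    for d in bot.regions_of(c,"bridge1"):
        if d["p"]<.25: continue
        ctr,ab,ang,z=rect(W,d["mask"]); print("bridge p%.2f"%d["p"],ctr.round(4),np.round(ab),"long axis deg %.1f"%ang,z.round(3),"bgr",c["pixels"][d["mask"]].mean(0).round())
    return c,W
E
python3 - <<'E'
from h import *
c,W=bridges()
for k in ["toolblock","tray_handle","uvbox"]:
    for d in bot.regions_of(c,k)[:2]:
        if d["p"]>.3:
            z=W[...,2]; lo={"toolblock":.06,"tray_handle":.045,"uvbox":.1}[k]
            m=d["mask"]&(z>lo)&(z<lo+.03); print(k,d["p"],m.sum(), [np.round(x,3) for x in rect(W,m)] if m.sum()>5 else "")
            p=W[d["mask"]]; print(np.nanmin(p,0).round(3),np.nanmax(p,0).round(3))
z=W[...,2]; m=(abs(W[...,0]-.49)<.05)&(abs(W[...,1]-.373)<.07)&(z>.08); print("tw",W[m].round(3))
b=W[(abs(W[...,0]-.5)<.07)&(abs(W[...,1]+.235)<.09)&(z>.045)&(z<.075)]
for r in b[b[:,0]<.545][::4]: print(r.round(3),end=" ")
go([.538,-.235,.2],np.pi/2)
E
```

```text
bridge p0.78 [0.4601 0.0501] [29. 99.] long axis deg 5.2 [0.    0.005 0.015] bgr [110. 154. 187.]
bridge p0.77 [0.5768 0.0671] [24. 95.] long axis deg -1.2 [0.001 0.005 0.015] bgr [ 68.  90. 118.]
bridge p0.74 [0.4439 0.1503] [ 28. 103.] long axis deg 6.4 [-0.     0.005  0.014] bgr [ 91. 130. 176.]
bridge p0.63 [0.5721 0.1546] [ 28. 103.] long axis deg 18.6 [-0.     0.005  0.014] bgr [ 81. 104. 130.]
bridge p0.58 [0.4912 0.3833] [ 91. 139.] long axis deg -78.2 [0.025 0.069 0.074] bgr [ 75. 125. 170.]
toolblock 0.56 780 [array([0.487, 0.373]), array([ 74.952, 120.652]), np.float64(-78.609), array([0.066, 0.07 , 0.074])]
[ 0.442  0.308 -0.006] [0.533 0.437 0.135]
tray_handle 0.93 465 [array([ 0.535, -0.231]), array([ 48.787, 295.443]), np.float64(89.405), array([0.053, 0.065, 0.072])]
[ 0.51  -0.388 -0.002] [ 0.592 -0.083  0.077]
uvbox 0.81 6303 [array([ 0.69 , -0.236]), array([215.481, 311.546]), np.float64(88.876), array([0.107, 0.111, 0.117])]
[ 0.51  -0.403 -0.008] [ 0.8   -0.079  0.14 ]
uvbox 0.62 0 
[ 0.666  0.063 -0.011] [0.821 0.246 0.035]
tw [[0.491 0.38  0.157]
 [0.491 0.377 
[... 1703 characters left out ...]
] [ 0.519 -0.268  0.059] [ 0.519 -0.281  0.058] [ 0.519 -0.294  0.058] [ 0.518 -0.174  0.061] [ 0.517 -0.187  0.062] [ 0.517 -0.2    0.062] [ 0.516 -0.211  0.068] [ 0.517 -0.225  0.062] [ 0.517 -0.239  0.059] [ 0.517 -0.252  0.059] [ 0.516 -0.264  0.061] [ 0.515 -0.277  0.064] [ 0.516 -0.291  0.059] [ 0.514 -0.173  0.066] [ 0.514 -0.19   0.062] [ 0.514 -0.202  0.064] [ 0.513 -0.215  0.067] [ 0.513 -0.228  0.064] [ 0.513 -0.242  0.061] [ 0.513 -0.255  0.06 ] [ 0.512 -0.267  0.063] [ 0.512 -0.28   0.064] [ 0.512 -0.294  0.059] [ 0.512 -0.184  0.057] [ 0.511 -0.196  0.061] [ 0.51  -0.208  0.066] [ 0.511 -0.222  0.06 ] [ 0.51  -0.236  0.058] turn -0.325 shift [-37.84 -70.88   3.13] cm, 13.4 rows
```

>>> carry_out(increments=[0, 0, 0, 0, -0.163, 0, 0, 0, 0, -0.162, 0, -2.9, -5.45, 0, 0, 0, -2.9, -5.45, 0, 0, 0, -2.9, -5.45, 0, 0])

```text
clock: 2.62
eef_pos: [0.2471, 0.3089, 0.2313]
tool_rot: [-0.001, 1.0, 0.0, 0.0]
ft_force: [0.8, 0.9, 0.3]
grip_width: -0.0003
grasp_force: 0.0
```

>>> carry_out(increments=[0, -2.9, -5.45, 0, 0, 0, -2.9, -5.45, 0, 0, 0, -2.9, -5.45, 0, 0, 0, -2.9, -5.45, 0, 0, 0, -2.9, -5.45, 0, 0])

```text
clock: 3.25
eef_pos: [0.3925, 0.036, 0.2317]
tool_rot: [-0.0, 1.0, 0.0, 0.001]
ft_force: [0.6, 0.9, -0.1]
grip_width: -0.0
grasp_force: 0.0
```

>>> carry_out(increments=[0, -2.9, -5.45, 0, 0, 0, -2.9, -5.45, 0, 0, 0, -2.9, -5.45, 0, 0, 0, -2.9, -5.45, 0, 0, 0, -2.9, -5.45, 0, 0])

```text
clock: 3.88
eef_pos: [0.5375, -0.2366, 0.2314]
tool_rot: [0.0, 1.0, 0.0, 0.0]
ft_force: [0.5, 0.7, 0.1]
grip_width: -0.0001
grasp_force: 0.0
```

```bash
python3 - <<'E'
from h import *
st(); go([.537,-.233,.13],np.pi/2)
c=bot.camera("wrist"); save(c,"w1"); W=cloud(c); z=W[...,2]
b=W[(abs(W[...,1]+.233)<.03)&(z>.045)&(z<.075)]
h,e=np.histogram(b[:,0],bins=np.arange(.49,.62,.003)); print(list(zip(e.round(3),h)))
for p in bot.place_of(c,"tray_handle")[:2]: print(p["p"],w(c,np.array(p["xyz"])))
E
```

```text
t3.88 tcp [ 0.5375 -0.2366  0.2314] x [-1.     0.    -0.001] y [0. 1. 0.] z [ 0.001  0.    -1.   ] q6 -0.41 F [0.5 0.7 0.1] w-0.0001 g0.0
turn -0.000 shift [ 0.05  0.36 10.14] cm, 1.7 rows
[(np.float64(0.49), np.int64(0)), (np.float64(0.493), np.int64(0)), (np.float64(0.496), np.int64(0)), (np.float64(0.499), np.int64(0)), (np.float64(0.502), np.int64(0)), (np.float64(0.505), np.int64(0)), (np.float64(0.508), np.int64(0)), (np.float64(0.511), np.int64(9)), (np.float64(0.514), np.int64(238)), (np.float64(0.517), np.int64(245)), (np.float64(0.52), np.int64(170)), (np.float64(0.523), np.int64(51)), (np.float64(0.526), np.int64(0)), (np.float64(0.529), np.int64(0)), (np.float64(0.532), np.int64(0)), (np.float64(0.535), np.int64(0)), (np.float64(0.538), np.int64(0)), (np.float64(0.541), np.int64(0)), (np.float64(0.544), np.int64(0)), (np.float64(0.547), np.int64(0)), (np.float64(0.55), np.int64(0)), (np.float64(0.553), np.int64(558)), (np.float64(0.556), np.int64(206)), (np.float64(0.559), np.int64(149)), (np.float64(0.562), np.int64(10)), (np.float64(0.565), np.int64(0)), (np.float64(0.568), np.int64(0)), (np.float64(0.571), np.int64(0)), (np.float64(0.574), np.int64(0)), (np.float64(0.577), np.int64(0)), (np.float64(0.58), np.int64(0)), (np.float64(0.583), np.int64(0)), (np.float64(0.586), np.int64(52)), (np.float64(0.589), np.int64(0)), (np.float64(0.592), np.int64(0)), (np.float64(0.595), np.int64(0)), (np.float64(0.598), np.int64(0)), (np.float64(0.601), np.int64(0)), (np.float64(0.604), np.int64(0)), (np.float64(0.607), np.int64(0)), (np.float64(0.61), np.int64(0)), (np.float64(0.613), np.int64(0)), (np.float64(0.616), np.int64(0))]
0.71 [ 0.51916569 -0.23225246  0.05931599]
```

View pics/w1.png

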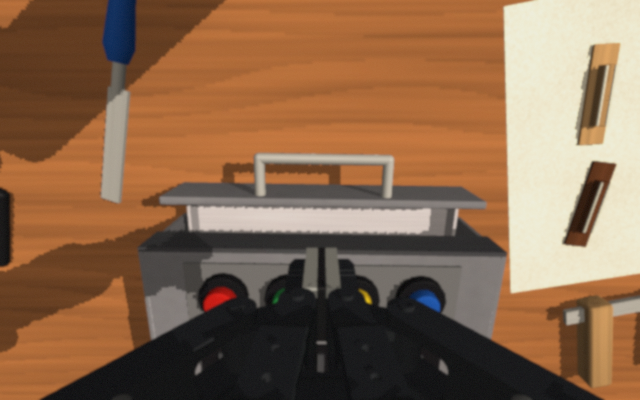

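The wrist view shows the handle bar at (325,158) with a clear gap behind it. The fingers sit just over the gap, so I go down and pull.

>>> carry_out(increments=[0, 0, 0.3, 4.5, 0, 0, 0, 0, 4.5, 0, 0, 0, 0, 4.5, 0, 0, 0, 0, 4.5, 0, 0, 0, 0, 0.5, 0])

```text
clock: 4.6
eef_pos: [0.5338, -0.2299, 0.0431]
tool_rot: [-0.0, 1.0, 0.002, -0.003]
ft_force: [-0.4, -0.3, 1.0]
grip_width: -0.0001
grasp_force: 0.0
```

>>> carry_out(increments=[0, 0.5, 0, 0, 0, 0, 1, 0, 0, 0, 0, 2, 0, 0, 0, 0, 2, 0, 0, 0, 0, 2, 0, 0, 0])

```text
clock: 5.22
eef_pos: [0.4632, -0.2314, 0.0488]
tool_rot: [-0.0, 1.0, 0.0, 0.003]
ft_force: [3.8, 3.1, 0.6]
grip_width: 0.0001
grasp_force: 1.9
```

>>> carry_out(increments=[0, 2, 0, 0, 0, 0, 2, 0, 0, 0, 0, 1, 0, 0, 0, 0, 0.5, 0, 0, 0, 0, 0, 0, 0, 0])

```text
clock: 5.85
eef_pos: [0.4069, -0.2322, 0.0469]
tool_rot: [0.0, 1.0, -0.001, 0.0]
ft_force: [0.8, -0.0, 1.4]
grip_width: 0.0002
grasp_force: 0.6
```

>>> carry_out(increments=[0, -0.3, 0, -5, 0, 0, 0, 0, -5, 0, 0, 0, 0, -5, 0, 0, 0, 0, -5, 0, 8.5, -0.8, 5, 0, 0])

```text
clock: 6.48
eef_pos: [0.4199, -0.1845, 0.2502]
tool_rot: [0.003, 1.0, -0.002, 0.003]
ft_force: [-0.1, 0.9, 0.0]
grip_width: 0.017
grasp_force: 0.0
```

>>> carry_out(increments=[8.5, -0.8, 5.8, 0, 0, 8.5, -0.8, 5.8, 0, 0, 8.5, -0.8, 5.8, 0, 0, 8.5, -0.8, 5.8, 0, 0, 8.5, -0.8, 5.8, 0, 0])

```text
clock: 7.1
eef_pos: [0.4574, 0.1098, 0.2458]
tool_rot: [-0.0, 1.0, -0.001, -0.001]
ft_force: [1.1, 0.2, 0.2]
grip_width: 0.0851
grasp_force: 0.0
```

>>> carry_out(increments=[8.5, -0.8, 5.8, 0, 0, 8.5, -0.8, 5.8, 0, 0, 8.5, -0.8, 5.8, 0, 0, 8.5, -0.8, 5.8, 0, 0, 8.5, -0.7, 3, 0, -0.185])

```text
clock: 7.72
eef_pos: [0.496, 0.3729, 0.2447]
tool_rot: [-0.096, 0.995, -0.001, -0.001]
ft_force: [-0.1, -0.9, -0.6]
grip_width: 0.0855
grasp_force: 0.0
```

```bash
python3 - <<'E'
from h import *
st()
c=bot.camera("top"); W=cloud(c); z=W[...,2]
b=W[(abs(W[...,1]+.233)<.03)&(abs(W[...,0]-.4)<.1)&(z>.045)&(z<.075)]
h,e=np.histogram(b[:,0],bins=np.arange(.35,.5,.005)); print([(a,int(q)) for a,q in zip(e.round(3),h) if q])
print([ (p["p"],w(c,np.array(p["xyz"])).round(3)) for k in ("tray_in","tray_handle") for p in bot.place_of(c,k)[:1]])
c=bot.camera("wrist"); save(c,"w2"); W=cloud(c); z=W[...,2]
m=(abs(W[...,0]-.487)<.05)&(abs(W[...,1]-.375)<.06)
mm=m&(z>.1)&(z<.17); print("n",mm.sum(),[np.round(x,4) for x in rect(W,mm)], np.nanmin(W[mm],0).round(4),np.nanmax(W[mm],0).round(4))
mm=(abs(W[...,0]-.487)<.08)&(abs(W[...,1]-.375)<.09)&(z>.062)&(z<.078); print([np.round(x,4) for x in rect(W,mm)])
for k in ("tweezers","toolblock"):
  for p in bot.place_of(c,k)[:2]: print(k,p["p"],w(c,np.array(p["xyz"])).round(4))
E
```

```text
t7.72 tcp [0.496  0.3729 0.2447] x [-0.981 -0.192  0.002] y [-0.192  0.981 -0.002] z [-0.002 -0.002 -1.   ] q6 0.45 F [-0.1 -0.9 -0.6] w0.0855 g0.0
[(np.float64(0.38), 19), (np.float64(0.385), 19), (np.float64(0.39), 19), (np.float64(0.42), 19), (np.float64(0.425), 35)]
[(0.84, array([ 0.506, -0.231,  0.011])), (0.57, array([ 0.387, -0.232,  0.056]))]
n 872 [array([0.4892, 0.3789]), array([13.8798, 36.5728]), np.float64(-80.1457), array([0.115 , 0.1373, 0.1538])] [0.4797 0.3601 0.1001] [0.4985 0.3974 0.1554]
[array([0.4907, 0.3727]), array([ 75.2744, 120.3611]), np.float64(-79.4584), array([0.0682, 0.0692, 0.0701])]
tweezers 0.7 [0.4895 0.373  0.0113]
toolblock 0.84 [0.4903 0.3715 0.0023]
```

View pics/w2.png

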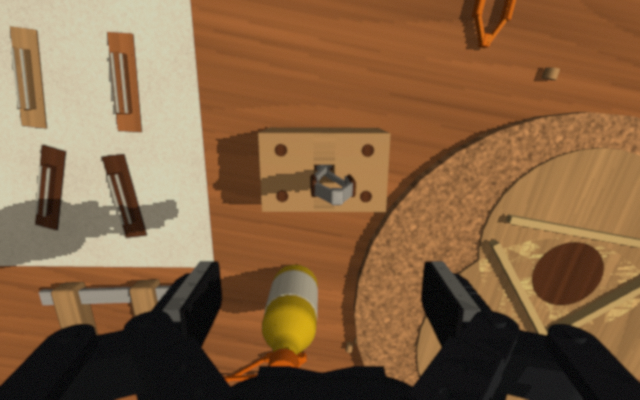

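The wrist view shows the tweezers in the block at (332,185), pads left and right along the block's long side. The only other candidates, the orange ones, lie well away. I go down and close gently.

>>> carry_out(increments=[8.5, 0.56, 0.68, 0, 0.02, 8.5, 0, 0, 4.5, 0, 8.5, 0, 0, 4.5, 0, 8.5, 0, 0, 4, 0, 8.5, 0, 0, 2.07, 0])

```text
clock: 8.65
eef_pos: [0.4882, 0.3744, 0.0935]
tool_rot: [-0.081, 0.997, -0.001, -0.002]
ft_force: [-0.5, 0.7, -0.2]
grip_width: 0.0847
grasp_force: 0.0
```

>>> carry_out(increments=[5, 0, 0, 0, 0, 4.2, 0, 0, 0, 0, 3.8, 0, 0, 0, 0, 3.65, 0, 0, 0, 0, 3.6, 0, 0, 0, 0])

```text
clock: 9.28
eef_pos: [0.4901, 0.3763, 0.0962]
tool_rot: [-0.082, 0.997, 0.0, 0.0]
ft_force: [-0.1, -0.1, -0.2]
grip_width: 0.0361
grasp_force: 0.2
```

>>> carry_out(increments=[3.55, 0, 0, 0, 0, 3.55, 0, 0, 0, 0, 3.55, 0, 0, 0, 0, 3.55, 0, 0, 0, 0, 3.55, 0, 0, 0, 0])

```text
clock: 9.9
eef_pos: [0.4902, 0.3764, 0.0962]
tool_rot: [-0.083, 0.997, 0.0, 0.001]
ft_force: [1.1, -0.1, 4.7]
grip_width: 0.0356
grasp_force: 6.3
```

>>> carry_out(increments=[3.55, 0, 0, -1.5, 0, 3.55, 0, 0, -2.5, 0, 3.55, 0, 0, -3.5, 0, 3.55, 0, 0, -3.5, 0, 3.55, 0, 0, -2, 0])

```text
clock: 10.52
eef_pos: [0.4901, 0.3763, 0.228]
tool_rot: [-0.083, 0.997, 0.001, 0.001]
ft_force: [0.7, 0.7, -2.2]
grip_width: 0.0358
grasp_force: 6.2
```

```bash
cat >> h.py <<'E'
def tw():
    o=st(); r=R.from_quat(o["tool_rot"]).as_matrix()
    for n in ("wrist","scene"):
        c=bot.camera(n)
        for k in ("tweezers","jaw_a","jaw_b"):
            for p in bot.place_of(c,k)[:2]:
                q=w(c,np.array(p["xyz"])); l=r.T@(q-o["eef_pos"])
                if p["p"]>.2 and np.linalg.norm(l[:2])<.08: print(n,k,round(p["p"],2),q.round(4),"tool",l.round(4),pix(c,q).round())
        if n=="wrist": cw=c
    return cw,c
E
python3 - <<'E'
from h import *
a,b=tw(); save(a,"w3"); u=pix(b,bot.get_obs()["eef_pos"]).astype(int); save(b,"s3",(u[0]-60,u[1]-50,u[0]+60,u[1]+50),5)
E
```

```text
t10.53 tcp [0.4901 0.3763 0.228 ] x [-0.986 -0.164 -0.002] y [-0.164  0.986  0.001] z [ 0.001  0.001 -1.   ] q6 0.49 F [ 0.7  0.7 -2.2] w0.0358 g6.2
wrist tweezers 0.95 [0.4898 0.3732 0.1435] tool [ 0.0009 -0.0031  0.0844] [317. 207.]
wrist jaw_a 0.66 [0.4867 0.3724 0.1469] tool [ 0.0041 -0.0034  0.081 ] [316. 204.]
wrist jaw_a 0.62 [0.4916 0.3695 0.1457] tool [-0.0002 -0.007   0.0822] [311. 209.]
wrist jaw_b 0.66 [0.4867 0.3724 0.1469] tool [ 0.0041 -0.0034  0.081 ] [316. 204.]
wrist jaw_b 0.62 [0.4916 0.3695 0.1457] tool [-0.0002 -0.007   0.0822] [311. 209.]
scene tweezers 0.58 [0.4866 0.3706 0.1391] tool [ 0.0045 -0.0051  0.0888] [395. 164.]
scene jaw_a 0.63 [0.4893 0.3712 0.1423] tool [ 0.0017 -0.005   0.0857] [396. 164.]
scene jaw_b 0.63 [0.4893 0.3712 0.1423] tool [ 0.0017 -0.005   0.0857] [396. 164.]
```

View pics/w3.png

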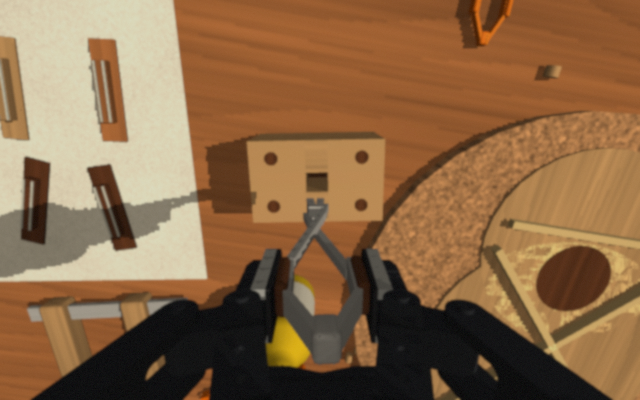

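View pics/s3.png

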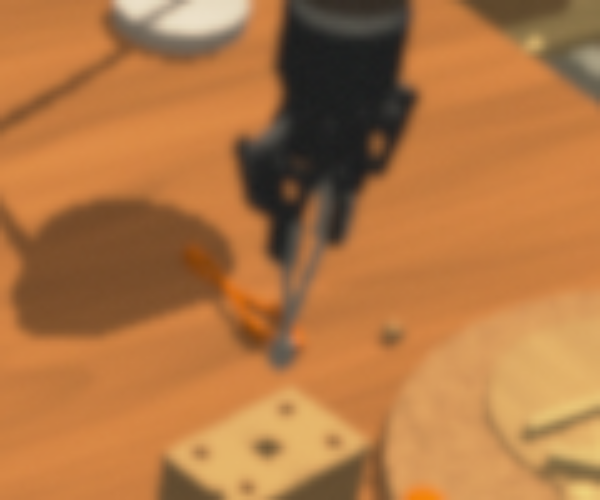

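```bash
cat >> h.py <<'E'
OFF=np.array([.0015,-.0045])
def tgt(ctr,yawdeg,z,off=None):
    a=np.radians(yawdeg); off=OFF if off is None else off
    x=np.array([-np.sin(a),np.cos(a)]); y=np.array([np.cos(a),np.sin(a)])
    p=np.array(ctr)-off[0]*x-off[1]*y; go([p[0],p[1],z],a)
E
python3 - <<'E'
from h import *
bridges(); tgt([.4439,.1503],96.4,.228)
E
```

```text
bridge p0.71 [0.4473 0.1499] [29. 97.] long axis deg 8.3 [-0.     0.006  0.014] bgr [ 81. 119. 164.]
bridge p0.71 [0.46   0.0525] [24. 90.] long axis deg -1.1 [0.    0.007 0.015] bgr [100. 144. 177.]
bridge p0.57 [0.5727 0.1553] [29. 99.] long axis deg 17.5 [-0.     0.005  0.012] bgr [ 61.  79. 101.]
bridge p0.50 [0.5768 0.0684] [25. 97.] long axis deg -7.1 [0.    0.006 0.015] bgr [59. 77. 99.]
turn 0.054 shift [  6.88 -21.45  -0.32] cm, 3.8 rows
```

>>> carry_out(increments=[3.55, 0, 0, 0, 0.05, 3.55, 1.7, -5.3, 1, 0, 3.55, 1.7, -5.3, 1, 0, 3.55, 1.7, -5.3, 1, 0, 3.55, 1.7, -5.4, 1, 0])

```text
clock: 11.65
eef_pos: [0.4461, 0.1551, 0.185]
tool_rot: [-0.058, 0.998, -0.0, 0.0]
ft_force: [1.7, -0.5, -1.1]
grip_width: 0.0355
grasp_force: 6.2
```

```bash
python3 - <<'E'
from h import *
tw()
c,W=bridges("wrist"); save(c,"w4")
E
```

```text
t11.65 tcp [0.4461 0.1551 0.185 ] x [-0.993 -0.115 -0.   ] y [-0.115  0.993 -0.   ] z [ 0. -0. -1.] q6 0.22 F [ 1.7 -0.5 -1.1] w0.0355 g6.2
wrist jaw_a 0.77 [0.445  0.1496 0.1031] tool [ 0.0017 -0.0052  0.082 ] [313. 207.]
wrist jaw_a 0.66 [0.4452 0.1516 0.1035] tool [ 0.0012 -0.0033  0.0815] [316. 207.]
wrist jaw_b 0.77 [0.445  0.1496 0.1031] tool [ 0.0017 -0.0052  0.082 ] [313. 207.]
wrist jaw_b 0.66 [0.4452 0.1516 0.1035] tool [ 0.0012 -0.0033  0.0815] [316. 207.]
scene jaw_a 0.66 [0.4439 0.1486 0.1022] tool [ 0.0029 -0.0061  0.0829] [328. 184.]
scene jaw_b 0.66 [0.4439 0.1486 0.1022] tool [ 0.0029 -0.0061  0.0829] [328. 184.]
bridge p0.90 [0.5248 0.1443] [ 36. 162.] long axis deg 8.8 [0.002 0.004 0.013] bgr [48. 66. 89.]
bridge p0.86 [0.4475 0.1502] [27. 99.] long axis deg 7.7 [0.002 0.004 0.013] bgr [ 54.  85. 125.]
bridge p0.69 [0.4627 0.0496] [ 27. 100.] long axis deg 3.5 [0.002 0.004 0.013] bgr [ 70. 104. 132.]
bridge p0.57 [0.5205 0.0824] [ 33. 180.] long axis deg -18.1 [0.002 0.004 0.013] bgr [40. 57. 80.]
```

View pics/w4.png

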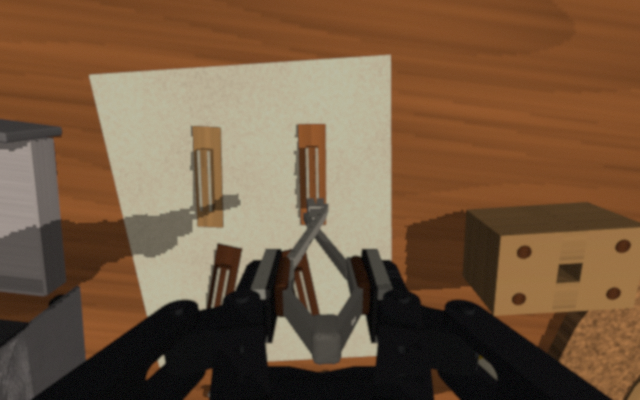

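The view shows the jaws at (316,207), just past the end of the medium brown bridge at (311,172). The measured centre is (0.4475, 0.1502).

```bash
python3 - <<'E'
from h import *
tgt([.4475,.1502],97.7,.0925)
E
```

```text
turn -0.017 shift [-0.08 -0.31  9.32] cm, 1.6 rows
```

>>> carry_out(increments=[3.2, -0.08, -0.3, 1.5, -0.017, 3.0, 0, 0, 1.5, 0, 2.9, 0, 0, 2, 0, 2.9, 0, 0, 1.5, 0, 2.9, 0, 0, 1, 0])

```text
clock: 12.78
eef_pos: [0.4477, 0.1544, 0.1098]
tool_rot: [-0.067, 0.998, -0.0, -0.0]
ft_force: [0.0, 0.6, -0.4]
grip_width: 0.0296
grasp_force: 19.6
```

```bash
python3 - <<'E'
from h import *
tw(); tgt([.4475,.1502],97.7,.0925)
E
```

```text
t12.78 tcp [0.4477 0.1544 0.1098] x [-0.991 -0.133  0.001] y [-0.133  0.991 -0.   ] z [-0.001 -0.    -1.   ] q6 0.20 F [ 0.   0.6 -0.4] w0.0296 g19.6
wrist tweezers 0.8 [0.4497 0.1412 0.0302] tool [-0.0003 -0.0133  0.0796] [301. 210.]
wrist jaw_a 0.93 [0.4477 0.1369 0.027 ] tool [ 0.0022 -0.0173  0.0829] [296. 205.]
wrist jaw_a 0.67 [0.4459 0.1606 0.0258] tool [0.001  0.0064 0.084 ] [330. 207.]
wrist jaw_b 0.93 [0.4477 0.1369 0.027 ] tool [ 0.0022 -0.0173  0.0829] [296. 205.]
wrist jaw_b 0.67 [0.4459 0.1606 0.0258] tool [0.001  0.0064 0.084 ] [330. 207.]
turn -0.002 shift [-0.    0.09  1.88] cm, 0.3 rows
```

>>> carry_out(increments=[2.9, 0, 0.1, 0.9, 0, 2.9, 0, 0, 0.8, 0, 2.9, 0, 0, 0, 0, 2.9, 0, 0, 0, 0, 2.9, 0, 0, 0, 0])

```text
clock: 13.8
eef_pos: [0.448, 0.1548, 0.0938]
tool_rot: [-0.066, 0.998, 0.0, 0.0]
ft_force: [0.1, -0.0, -1.1]
grip_width: 0.0295
grasp_force: 19.5
```

```bash
python3 - <<'E'
from h import *
a,b=tw(); save(a,"w5",(220,120,420,270),4)
E
```

```text
t13.80 tcp [0.448  0.1548 0.0938] x [-0.991 -0.132 -0.   ] y [-0.132  0.991  0.   ] z [ 0.  0. -1.] q6 0.20 F [ 0.1 -0.  -1.1] w0.0295 g19.5
wrist tweezers 0.84 [0.4506 0.1414 0.0117] tool [-0.0008 -0.0136  0.082 ] [301. 210.]
wrist jaw_a 0.84 [0.4454 0.1597 0.0131] tool [0.002  0.0052 0.0807] [329. 207.]
wrist jaw_a 0.68 [0.4476 0.1361 0.0124] tool [ 0.0029 -0.0185  0.0814] [294. 205.]
wrist jaw_b 0.84 [0.4454 0.1597 0.0131] tool [0.002  0.0052 0.0807] [329. 207.]
wrist jaw_b 0.68 [0.4476 0.1361 0.0124] tool [ 0.0029 -0.0185  0.0814] [294. 205.]
```

View pics/w5.png

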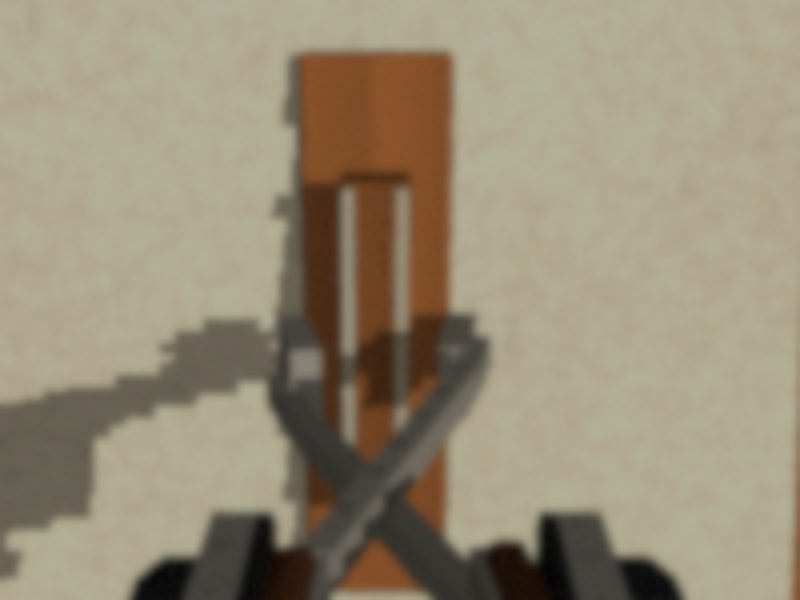

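The crop shows the jaws straddling the tie block symmetrically. I go 2 mm lower and let them close.

>>> carry_out(increments=[2.9, 0, 0, 0.2, 0, 2.9, 0, 0, 0, 0, 3.1, 0, 0, 0, 0, 3.25, 0, 0, 0, 0, 3.35, 0, 0, 0, 0])

```text
clock: 14.82
eef_pos: [0.4479, 0.1548, 0.0917]
tool_rot: [-0.066, 0.998, 0.0, 0.0]
ft_force: [-0.2, 0.5, -0.4]
grip_width: 0.0334
grasp_force: 0.0
```

>>> carry_out(increments=[3.35, 0, 0, 0, 0, 3.35, 0, 0, 0, 0, 3.35, 0, 0, 0, 0, 3.35, 0, 0, 0, 0, 3.35, 0, 0, 0, 0])

```text
clock: 15.45
eef_pos: [0.4478, 0.1548, 0.0916]
tool_rot: [-0.066, 0.998, -0.0, 0.0]
ft_force: [0.4, 0.7, 0.5]
grip_width: 0.0335
grasp_force: 0.1
```

>>> carry_out(increments=[3.3, 0, 0, 0, 0, 3.3, 0, 0, 0, 0, 3.3, 0, 0, 0, 0, 3.3, 0, 0, 0, 0, 3.3, 0, 0, 0, 0])

```text
clock: 16.08
eef_pos: [0.4478, 0.1548, 0.0916]
tool_rot: [-0.066, 0.998, 0.0, 0.0]
ft_force: [0.5, -0.4, -0.6]
grip_width: 0.0333
grasp_force: 2.7
```

>>> carry_out(increments=[3.25, 0, 0, 0, 0, 3.25, 0, 0, 0, 0, 3.25, 0, 0, -0.5, 0, 3.25, 0, 0, -1, 0, 3.25, 0, 0, -1.5, 0])

```text
clock: 16.7
eef_pos: [0.4474, 0.1546, 0.122]
tool_rot: [-0.066, 0.998, -0.0, -0.0]
ft_force: [0.4, 0.1, -1.9]
grip_width: 0.0325
grasp_force: 9.6
```

>>> carry_out(increments=[3.25, 0, 0, -3, 0, 3.25, 0, 0, -3, 0, 3.25, 0, 0, -2, 0, 3.25, 0, 0, 0, 0, 3.25, 0, 0, 0, 0])

```text
clock: 17.32
eef_pos: [0.4473, 0.1546, 0.201]
tool_rot: [-0.066, 0.998, -0.0, -0.001]
ft_force: [-0.2, 0.8, -1.0]
grip_width: 0.0324
grasp_force: 9.6
```

```bash
python3 - <<'E'
from h import *
a,b=tw(); save(a,"w6",(160,100,480,340),2.5)
c,W=bridges("top"); z=W[...,2]
# tray interior: walls
print([ (k,p["p"],w(c,np.array(p["xyz"])).round(3)) for k in ("tray_in","tray_handle") for p in bot.place_of(c,k)[:1]])
m=(abs(W[...,0]-.5)<.06)&(abs(W[...,1]+.23)<.2)&(z>.025)&(z<.045); h,e=np.histogram(W[m][:,1],bins=np.arange(-.42,-.05,.01)); print([(round(a,3),int(q)) for a,q in zip(e,h) if q])
E
```

```text
t17.32 tcp [0.4473 0.1546 0.201 ] x [-0.991 -0.132  0.001] y [-0.132  0.991 -0.   ] z [-0.001 -0.    -1.   ] q6 0.20 F [-0.2  0.8 -1. ] w0.0324 g9.6
wrist tweezers 0.97 [0.4469 0.1456 0.1145] tool [ 0.0015 -0.0089  0.0865] [308. 205.]
wrist tweezers 0.33 [0.4484 0.1438 0.1168] tool [ 0.0002 -0.0109  0.0842] [305. 207.]
wrist jaw_a 0.93 [0.4432 0.1533 0.1198] tool [ 0.0041 -0.0008  0.0812] [320. 203.]
wrist jaw_a 0.85 [0.4497 0.144  0.1163] tool [-0.0011 -0.0108  0.0846] [305. 209.]
wrist jaw_b 0.93 [0.4432 0.1533 0.1198] tool [ 0.0041 -0.0008  0.0812] [320. 203.]
wrist jaw_b 0.85 [0.4497 0.144  0.1163] tool [-0.0011 -0.0108  0.0846] [305. 209.]
scene tweezers 0.63 [0.4462 0.1464 0.1154] tool [ 0.0021 -0.008   0.0856] [328. 182.]
scene jaw_a 0.6 [0.4481 0.1419 0.1198] tool [ 0.0007 -0.0127  0.0812] [327. 182.]
scene jaw_b 0.6 [0.4481 0.1419 0.1198] tool [ 0.0007 -0.0127  0.0812] [327. 182.]
bridge p0.80 [0.4605 0.0525] [30. 98.] long axis deg -1.1 [-0.001  0.005  0.014] bgr [ 89. 124. 151.]
bridge p0.66 [0.5775 0.0679] [25. 98.] long axis deg -7.1 [0.    0.005 0.016] bgr [ 66.  87. 113.]
bridge p0.64 [0.5698 0.152 ] [20. 95.] long axis deg 18.4 [-0.     0.006  0.017] bgr [ 65.  86. 113.]
[('tray_in', 0.77, array([ 0.509, -0.232,  0.011])), ('tray_handle', 0.55, array([ 0.386, -0.234,  0.056]))]
[(np.float64(-0.38), 49), (np.float64(-0.37), 12), (np.float64(-0.31), 1), (np.float64(-0.1), 45)]
```

View pics/w6.png

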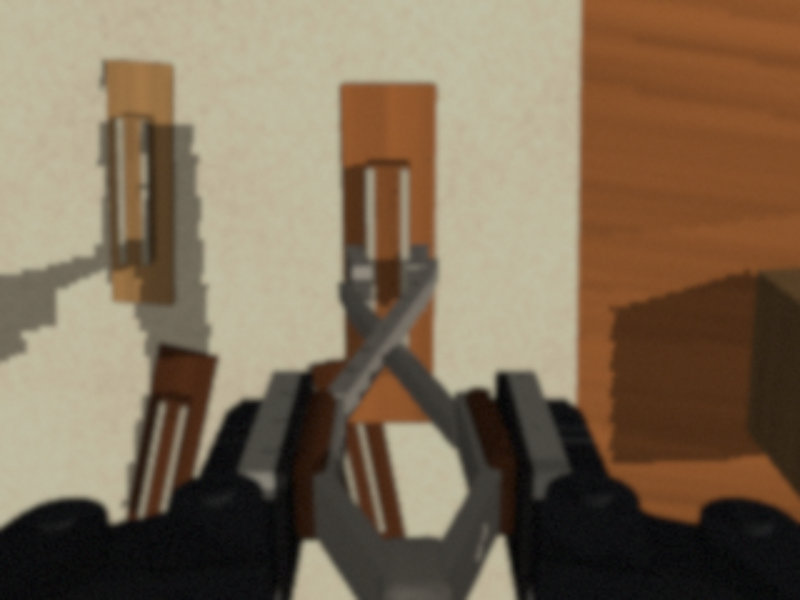

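The crop shows the medium brown bridge held level in the jaws at (390,260). I carry it to the tray.

```bash
python3 - <<'E'
from h import *
tgt([.507,-.335],89,.2)
E
```

```text
turn 0.150 shift [ -6.93 -48.42   0.16] cm, 8.2 rows
```

>>> carry_out(increments=[3.25, 0, 0, 0, 0.15, 3.25, -0.7, -4.4, 0, 0, 3.25, -0.8, -5.5, 0, 0, 3.25, -0.8, -5.5, 0, 0, 3.25, -0.8, -5.5, 0, 0])

```text
clock: 18.55
eef_pos: [0.4753, -0.0564, 0.2018]
tool_rot: [0.009, 1.0, 0.0, 0.0]
ft_force: [1.1, 0.3, -1.0]
grip_width: 0.0326
grasp_force: 10.1
```

>>> carry_out(increments=[3.25, -0.8, -5.5, 0, 0, 3.25, -0.8, -5.5, 0, 0, 3.25, -0.8, -5.5, 0, 0, 3.25, -0.8, -5.5, 0, 0, 3.25, -0.7, -5.5, 0, 0])

```text
clock: 19.18
eef_pos: [0.5093, -0.3323, 0.2016]
tool_rot: [0.009, 1.0, 0.0, 0.0]
ft_force: [-0.0, 0.4, -0.9]
grip_width: 0.0325
grasp_force: 10.1
```

>>> carry_out(increments=[3.25, 0, 0, 2.5, 0, 3.25, 0, 0, 2.5, 0, 3.25, 0, 0, 2, 0, 3.25, 0, 0, 1, 0, 3.25, 0, 0, 0, 0])

```text
clock: 19.8
eef_pos: [0.5088, -0.3301, 0.121]
tool_rot: [0.009, 1.0, 0.0, -0.001]
ft_force: [-0.7, -0.1, -1.1]
grip_width: 0.0327
grasp_force: 11.9
```

```bash
python3 - <<'E'
from h import *
tw(); tgt([.507,-.335],89,.1045)
E
```

```text
t19.80 tcp [ 0.5088 -0.3301  0.121 ] x [-1.     0.018  0.001] y [0.018 1.    0.001] z [-0.001  0.001 -1.   ] q6 -0.56 F [-0.7 -0.1 -1.1] w0.0327 g11.9
wrist tweezers 0.8 [ 0.5054 -0.3358  0.0357] tool [ 0.0032 -0.0059  0.0852] [312. 203.]
wrist jaw_a 0.77 [ 0.5061 -0.3258  0.036 ] tool [0.0026 0.0041 0.0849] [327. 204.]
wrist jaw_a 0.68 [ 0.5065 -0.3418  0.0373] tool [ 0.002  -0.0119  0.0836] [303. 205.]
wrist jaw_b 0.77 [ 0.5061 -0.3258  0.036 ] tool [0.0026 0.0041 0.0849] [327. 204.]
wrist jaw_b 0.68 [ 0.5065 -0.3418  0.0373] tool [ 0.002  -0.0119  0.0836] [303. 205.]
scene tweezers 0.69 [ 0.5094 -0.342   0.0374] tool [-0.001  -0.012   0.0835] [186. 263.]
scene jaw_a 0.64 [ 0.5087 -0.3302  0.0411] tool [-0.     -0.0001  0.0799] [190. 261.]
scene jaw_b 0.64 [ 0.5087 -0.3302  0.0411] tool [-0.     -0.0001  0.0799] [190. 261.]
turn -0.000 shift [0.09 0.   1.78] cm, 0.3 rows
```

>>> carry_out(increments=[3.25, 0, 0, 0.9, 0, 3.25, 0, 0, 0.7, 0, 3.25, 0, 0, 0.1, 0, 3.25, 0, 0, 0, 0, 3.25, 0, 0, 0, 0])

```text
clock: 20.82
eef_pos: [0.5091, -0.3302, 0.1045]
tool_rot: [0.009, 1.0, 0.0, -0.0]
ft_force: [0.4, 0.0, -1.4]
grip_width: 0.0327
grasp_force: 9.8
```

>>> carry_out(increments=[3.1, 0, 0, 0, 0, 3.0, 0, 0, 0, 0, 2.9, 0, 0, 0, 0, 2.9, 0, 0, 0, 0, 2.9, 0, 0, 0, 0])

```text
clock: 21.45
eef_pos: [0.5092, -0.3304, 0.1047]
tool_rot: [0.009, 1.0, -0.0, 0.0]
ft_force: [0.3, -0.0, -0.6]
grip_width: 0.0292
grasp_force: 19.6
```

```bash
python3 - <<'E'
from h import *
tw(); c,W=bridges("wrist")
c=bot.camera("wrist"); save(c,"w7",(160,60,480,300),2.5)
E
```

```text
t21.45 tcp [ 0.5092 -0.3304  0.1047] x [-1.     0.018 -0.   ] y [ 0.018  1.    -0.   ] z [ 0. -0. -1.] q6 -0.56 F [ 0.3 -0.  -0.6] w0.0292 g19.6
wrist tweezers 0.88 [ 0.5074 -0.3409  0.0196] tool [ 0.0016 -0.0106  0.0851] [305. 205.]
wrist jaw_a 0.84 [ 0.5086 -0.3231  0.0219] tool [0.0007 0.0072 0.0827] [331. 208.]
wrist jaw_a 0.83 [ 0.508  -0.348   0.0231] tool [ 0.0009 -0.0177  0.0815] [295. 208.]
wrist jaw_b 0.84 [ 0.5086 -0.3231  0.0219] tool [0.0007 0.0072 0.0827] [331. 208.]
wrist jaw_b 0.83 [ 0.508  -0.348   0.0231] tool [ 0.0009 -0.0177  0.0815] [295. 208.]
scene jaw_a 0.64 [ 0.5081 -0.3239  0.0236] tool [0.0012 0.0065 0.081 ] [193. 264.]
scene jaw_b 0.64 [ 0.5081 -0.3239  0.0236] tool [0.0012 0.0065 0.081 ] [193. 264.]
bridge p0.98 [ 0.5094 -0.3339] [ 26. 100.] long axis deg -0.5 [0.014 0.016 0.025] bgr [ 62.  98. 146.]
```

View pics/w7.png

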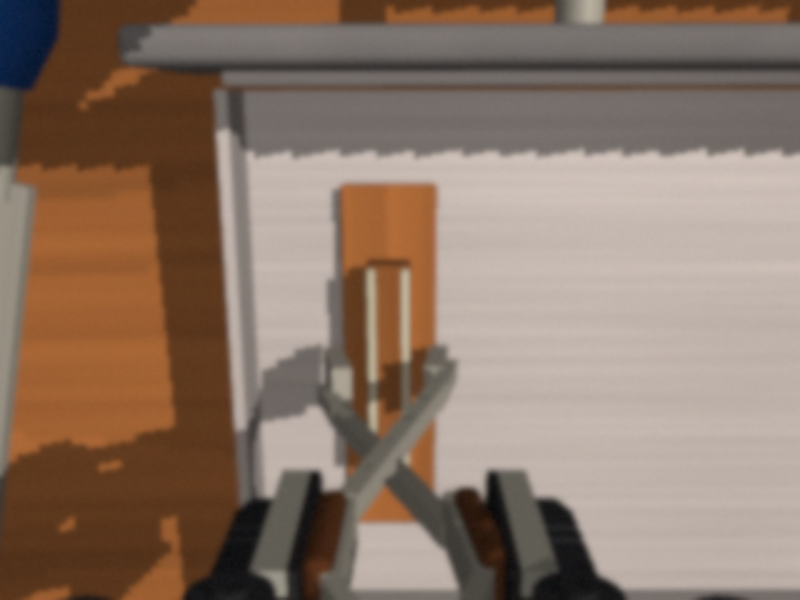

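Bridge A lies flat in the tray at (390,350). Next is the light bridge.

>>> carry_out(increments=[2.9, 0, 0, -2, 0, 2.9, 0, 0, -4, 0, 2.9, 0, 0, -3.5, 0, 2.9, 0.6, 5.5, 0, 0, 2.9, 0.6, 5.5, 0, 0])

```text
clock: 22.62
eef_pos: [0.4993, -0.2197, 0.2002]
tool_rot: [0.01, 1.0, -0.0, 0.001]
ft_force: [1.1, 0.6, -0.1]
grip_width: 0.0293
grasp_force: 19.4
```

>>> carry_out(increments=[2.9, 0.6, 5.5, 0, 0, 2.9, 0.6, 5.5, 0, 0, 2.9, 0.6, 5.5, 0, 0, 2.9, 0.6, 5.5, 0.5, 0, 2.9, 0.6, 5.4, 0.5, -0.08])

```text
clock: 23.25
eef_pos: [0.4738, 0.056, 0.1899]
tool_rot: [-0.032, 0.999, 0.0, 0.001]
ft_force: [2.0, -0.2, -1.4]
grip_width: 0.0296
grasp_force: 19.4
```

```bash
python3 - <<'E'
from h import *
tw(); c,W=bridges("wrist"); bridges("top"); tgt([.4627,.0496],93.5,.0925)
E
```

```text
t23.25 tcp [0.4738 0.056  0.1899] x [-0.998 -0.064 -0.001] y [-0.064  0.998  0.   ] z [ 0.001  0.    -1.   ] q6 0.05 F [ 2.  -0.2 -1.4] w0.0296 g19.4
wrist jaw_a 0.77 [0.4699 0.0613 0.1081] tool [0.0036 0.0055 0.0818] [329. 204.]
wrist jaw_a 0.58 [0.477  0.0381 0.1097] tool [-0.002  -0.0182  0.0802] [294. 212.]
wrist jaw_b 0.77 [0.4699 0.0613 0.1081] tool [0.0036 0.0055 0.0818] [329. 204.]
wrist jaw_b 0.58 [0.477  0.0381 0.1097] tool [-0.002  -0.0182  0.0802] [294. 212.]
scene tweezers 0.54 [0.4712 0.0421 0.1052] tool [ 0.0035 -0.0137  0.0846] [302. 198.]
scene jaw_a 0.61 [0.4688 0.0367 0.1088] tool [ 0.0063 -0.019   0.0811] [300. 198.]
scene jaw_b 0.61 [0.4688 0.0367 0.1088] tool [ 0.0063 -0.019   0.0811] [300. 198.]
bridge p0.76 [0.5718 0.1518] [26. 93.] long axis deg 18.3 [0.002 0.004 0.013] bgr [39. 55. 77.]
bridge p0.65 [0.4624 0.0492] [ 27. 100.] long axis deg 3.2 [0.002 0.004 0.013] bgr [ 69. 103. 132.]
bridge p0.64 [0.5507 0.0683] [ 32. 165.] long axis deg -2.0 [0.002 0.004 0.013] bgr [36. 52. 75.]
bridge p0.66 [0.5725 0.1535] [28. 99.] long axis deg 17.5 [0.    0.006 0.015] bgr [ 72.  95. 122.]
bridge p0.49 [ 0.5049 -0.3314] [29. 99.] long axis deg 1.7 [0.012 0.018 0.025] bgr [ 84. 117. 165.]
turn -0.001 shift [1.02 0.15 9.71] cm, 1.6 rows
```

>>> carry_out(increments=[2.9, 1.02, 0.15, 1.5, 0, 2.9, 0, 0, 3, 0, 2.9, 0, 0, 2.5, 0, 2.9, 0, 0, 1.2, 0, 2.9, 0, 0, 0, 0])

```text
clock: 24.48
eef_pos: [0.4633, 0.0548, 0.1071]
tool_rot: [-0.031, 1.0, -0.0, -0.001]
ft_force: [0.4, -0.7, -0.8]
grip_width: 0.0294
grasp_force: 19.4
```

```bash
python3 - <<'E'
from h import *
OFF[1]=-.0052
tw(); tgt([.4624,.0494],93.3,.0918); bridges("wrist")
E
```

```text
t24.48 tcp [0.4633 0.0548 0.1071] x [-0.998 -0.062  0.002] y [-0.062  0.998 -0.   ] z [-0.002 -0.    -1.   ] q6 0.06 F [ 0.4 -0.7 -0.8] w0.0294 g19.4
wrist tweezers 0.81 [0.4631 0.0434 0.0233] tool [ 0.0007 -0.0114  0.0837] [304. 207.]
wrist jaw_a 0.66 [0.4613 0.0382 0.0251] tool [ 0.0028 -0.0165  0.082 ] [297. 205.]
wrist jaw_a 0.63 [0.4623 0.0602 0.0245] tool [0.0005 0.0054 0.0826] [329. 208.]
wrist jaw_b 0.66 [0.4613 0.0382 0.0251] tool [ 0.0028 -0.0165  0.082 ] [297. 205.]
wrist jaw_b 0.63 [0.4623 0.0602 0.0245] tool [0.0005 0.0054 0.0826] [329. 208.]
turn 0.005 shift [ 0.06 -0.05  1.64] cm, 0.3 rows
bridge p0.85 [0.5729 0.1544] [25. 99.] long axis deg 20.6 [0.002 0.003 0.004] bgr [19. 34. 58.]
bridge p0.74 [ 0.5278 -0.1003] [176. 205.] long axis deg -9.7 [0.01  0.012 0.034] bgr [81. 85. 91.]
bridge p0.70 [0.4626 0.0495] [27. 99.] long axis deg 3.9 [0.002 0.004 0.013] bgr [ 58.  89. 114.]
```

>>> carry_out(increments=[2.9, 0, 0, 0.9, 0, 2.9, 0, 0, 0.6, 0, 2.9, 0, 0, 0.05, 0, 2.9, 0, 0, 0, 0, 2.9, 0, 0, 0, 0])

```text
clock: 25.6
eef_pos: [0.4639, 0.0552, 0.0922]
tool_rot: [-0.031, 1.0, 0.0, 0.0]
ft_force: [0.6, 1.2, -0.7]
grip_width: 0.0292
grasp_force: 19.4
```

>>> carry_out(increments=[3.1, 0, 0, 0, 0, 3.25, 0, 0, 0, 0, 3.35, 0, 0, 0, 0, 3.35, 0, 0, 0, 0, 3.28, 0, 0, 0, 0])

```text
clock: 26.22
eef_pos: [0.4639, 0.0552, 0.0922]
tool_rot: [-0.031, 1.0, 0.0, 0.0]
ft_force: [0.3, -0.2, 0.8]
grip_width: 0.0327
grasp_force: 5.8
```

>>> carry_out(increments=[3.28, 0, 0, 0, 0, 3.28, 0, 0, 0, 0, 3.28, 0, 0, 0, 0, 3.28, 0, 0, 0, 0, 3.28, 0, 0, 0, 0])

```text
clock: 26.85
eef_pos: [0.4638, 0.0552, 0.0922]
tool_rot: [-0.031, 1.0, 0.0, 0.0]
ft_force: [0.9, 0.0, 1.4]
grip_width: 0.033
grasp_force: 5.8
```

>>> carry_out(increments=[3.28, 0, 0, -0.8, 0, 3.28, 0, 0, -2, 0, 3.28, 0, 0, -4, 0, 3.28, 0, 0, -4, 0, 3.28, 0, 0, 0, 0.08])

```text
clock: 27.48
eef_pos: [0.4659, 0.0553, 0.2038]
tool_rot: [0.01, 1.0, 0.0, 0.004]
ft_force: [0.9, 0.3, -1.1]
grip_width: 0.0332
grasp_force: 5.8
```

>>> carry_out(increments=[3.28, -0.7, -4.8, 0, 0, 3.28, -0.7, -5.3, 0, 0, 3.28, -0.7, -5.3, 0, 0, 3.28, -0.7, -5.3, 0, 0, 3.28, -0.7, -5.3, 0, 0])

```text
clock: 28.1
eef_pos: [0.4938, -0.2071, 0.2002]
tool_rot: [0.009, 1.0, 0.0, -0.0]
ft_force: [0.7, -0.1, -1.1]
grip_width: 0.0327
grasp_force: 5.9
```

>>> carry_out(increments=[3.28, -0.7, -5.3, 1, 0, 3.28, 0, 0, 2.5, 0, 3.28, 0, 0, 2.5, 0, 3.28, 0, 0, 2, 0, 3.28, 0, 0, 0, 0])

```text
clock: 28.72
eef_pos: [0.4984, -0.2578, 0.1182]
tool_rot: [0.009, 1.0, 0.001, -0.002]
ft_force: [-0.0, -0.4, -0.4]
grip_width: 0.033
grasp_force: 5.8
```

```bash
python3 - <<'E'
from h import *
OFF[1]=-.0055
tw(); tgt([.507,-.267],89,.1047); bridges("wrist")
E
```

```text
t28.73 tcp [ 0.4984 -0.2578  0.1182] x [-1.     0.018  0.005] y [0.018 1.    0.002] z [-0.005  0.002 -1.   ] q6 -0.46 F [-0.  -0.4 -0.4] w0.0330 g5.8
wrist tweezers 0.66 [ 0.4928 -0.2614  0.0338] tool [ 0.0051 -0.0039  0.0844] [315. 201.]
wrist jaw_a 0.96 [ 0.4943 -0.2693  0.0346] tool [ 0.0034 -0.0118  0.0836] [303. 203.]
wrist jaw_a 0.72 [ 0.4959 -0.2542  0.0362] tool [0.0021 0.0033 0.0821] [326. 206.]
wrist jaw_b 0.96 [ 0.4943 -0.2693  0.0346] tool [ 0.0034 -0.0118  0.0836] [303. 203.]
wrist jaw_b 0.72 [ 0.4959 -0.2542  0.0362] tool [0.0021 0.0033 0.0821] [326. 206.]
scene tweezers 0.68 [ 0.4997 -0.2689  0.0367] tool [-0.0019 -0.0113  0.0815] [210. 253.]
turn -0.000 shift [-0.81 -0.27  1.63] cm, 0.3 rows
bridge p0.96 [ 0.5105 -0.3345] [ 28. 104.] long axis deg -0.8 [0.014 0.016 0.025] bgr [ 59.  91. 133.]
```

>>> carry_out(increments=[3.28, -0.8, -0.3, 0, 0, 3.28, 0, 0, 0.8, 0, 3.28, 0, 0, 0.6, 0, 3.28, 0, 0, 0, 0, 3.28, 0, 0, 0, 0])

```text
clock: 29.85
eef_pos: [0.5079, -0.2616, 0.1059]
tool_rot: [0.009, 1.0, 0.0, -0.0]
ft_force: [0.3, -0.4, -1.3]
grip_width: 0.033
grasp_force: 5.4
```

```bash
python3 - <<'E'
from h import *
st(); bridges("wrist")
E
```

```text
t29.85 tcp [ 0.5079 -0.2616  0.1059] x [-1.     0.018  0.   ] y [0.018 1.    0.   ] z [-0.  0. -1.] q6 -0.46 F [ 0.3 -0.4 -1.3] w0.0330 g5.4
bridge p0.86 [ 0.5103 -0.334 ] [ 28. 102.] long axis deg -1.4 [0.014 0.016 0.025] bgr [ 55.  86. 128.]
bridge p0.74 [ 0.5046 -0.2652] [ 26. 100.] long axis deg -0.8 [0.016 0.017 0.026] bgr [ 78. 117. 151.]
bridge p0.38 [ 0.5705 -0.2749] [ 25. 146.] long axis deg -8.6 [0.057 0.133 0.153] bgr [65. 74. 84.]
```

>>> carry_out(increments=[3.28, 0, 0, 0.12, 0, 3.1, 0, 0, 0, 0, 3.0, 0, 0, 0, 0, 2.9, 0, 0, 0, 0, 2.9, 0, 0, 0, 0])

```text
clock: 30.58
eef_pos: [0.5081, -0.2617, 0.105]
tool_rot: [0.009, 1.0, -0.0, 0.0]
ft_force: [-0.7, -0.8, -0.9]
grip_width: 0.0296
grasp_force: 19.6
```

>>> carry_out(increments=[2.9, 0, 0, -2, 0, 2.9, 0, 0, -4, 0, 2.9, 0, 0, -4, 0, 2.9, -1.1, 5.4, 0, 0, 2.9, -1.1, 5.6, 0, 0])

```text
clock: 31.2
eef_pos: [0.5326, -0.1518, 0.2058]
tool_rot: [0.01, 1.0, -0.0, 0.001]
ft_force: [-0.0, 0.3, -0.5]
grip_width: 0.0291
grasp_force: 19.3
```

>>> carry_out(increments=[2.9, -1.1, 5.6, 0, 0, 2.9, -1.1, 5.6, 0, 0, 2.9, -1.2, 5.6, 0, 0, 2.9, -1.2, 5.6, 0.8, 0, 2.9, 0, 0, 0.8, 0.105])

```text
clock: 31.82
eef_pos: [0.5826, 0.0756, 0.1885]
tool_rot: [0.06, 0.998, 0.001, 0.0]
ft_force: [-0.3, -0.6, -0.9]
grip_width: 0.0297
grasp_force: 19.5
```

```bash
python3 - <<'E'
from h import *
st(); bridges("wrist"); bridges("top"); OFF[1]=-.0055; tgt([.577,.068],83,.092)
E
```

```text
t31.82 tcp [0.5826 0.0756 0.1885] x [-0.993  0.119 -0.001] y [0.119 0.993 0.001] z [ 0.001  0.001 -1.   ] q6 0.25 F [-0.3 -0.6 -0.9] w0.0297 g19.5
bridge p0.96 [0.5751 0.1531] [ 27. 100.] long axis deg 17.5 [0.002 0.004 0.013] bgr [42. 59. 84.]
bridge p0.82 [0.5807 0.0673] [27. 99.] long axis deg -7.9 [0.002 0.003 0.013] bgr [44. 62. 87.]
bridge p0.79 [ 0.5056 -0.332 ] [27. 99.] long axis deg -2.6 [0.011 0.017 0.026] bgr [ 80. 114. 163.]
bridge p0.74 [ 0.4996 -0.265 ] [27. 91.] long axis deg -0.6 [0.012 0.017 0.026] bgr [ 98. 140. 174.]
bridge p0.70 [0.5742 0.1557] [24. 92.] long axis deg 16.5 [-0.     0.006  0.015] bgr [ 76. 100. 127.]
bridge p0.40 [0.7462 0.1863] [ 98. 190.] long axis deg -28.6 [0.011 0.024 0.029] bgr [ 85. 127. 165.]
turn 0.001 shift [0.29 0.21 9.68] cm, 1.6 rows
```

>>> carry_out(increments=[2.9, 0, -0.28, 1.5, 0.015, 2.9, 0, 0, 3, 0, 2.9, 0, 0, 2.5, 0, 2.9, 0, 0, 1.2, 0, 2.9, 0, 0, 0, 0])

```text
clock: 32.65
eef_pos: [0.5809, 0.0675, 0.1059]
tool_rot: [0.069, 0.998, -0.0, -0.001]
ft_force: [-0.8, 0.4, -0.9]
grip_width: 0.0295
grasp_force: 19.4
```

```bash
python3 - <<'E'
from h import *
OFF[1]=-.0055
tw(); bridges("wrist");tgt([.5807,.0673],82.1,.092)
E
```

```text
t32.65 tcp [0.5809 0.0675 0.1059] x [-0.99   0.138  0.002] y [ 0.138  0.99  -0.001] z [-0.002 -0.    -1.   ] q6 0.25 F [-0.8  0.4 -0.9] w0.0295 g19.4
wrist tweezers 0.83 [0.5736 0.0527 0.0204] tool [ 0.0051 -0.0156  0.0856] [298. 200.]
wrist jaw_a 0.97 [0.5774 0.0744 0.0229] tool [0.0043 0.0064 0.083 ] [330. 203.]
wrist jaw_a 0.82 [0.5778 0.051  0.025 ] tool [ 0.0006 -0.0167  0.0809] [296. 209.]
wrist jaw_b 0.97 [0.5774 0.0744 0.0229] tool [0.0043 0.0064 0.083 ] [330. 203.]
wrist jaw_b 0.82 [0.5778 0.051  0.025 ] tool [ 0.0006 -0.0167  0.0809] [296. 209.]
scene tweezers 0.71 [0.5742 0.0538 0.0239] tool [ 0.0045 -0.0145  0.0821] [320. 237.]
bridge p0.82 [0.5812 0.0669] [ 26. 100.] long axis deg -6.5 [0.002 0.004 0.013] bgr [34. 49. 72.]
bridge p0.60 [0.5758 0.1532] [ 28. 102.] long axis deg 17.5 [0.002 0.003 0.013] bgr [36. 52. 74.]
turn 0.000 shift [-0.05  0.43  1.53] cm, 0.3 rows
```

>>> carry_out(increments=[2.9, 0, 0.45, 0, 0, 2.9, 0, 0, 0.5, 0, 2.9, 0, 0, 0, 0, 2.9, 0, 0, 0, 0, 2.9, 0, 0, 0, 0])

```text
clock: 33.78
eef_pos: [0.5823, 0.0727, 0.1019]
tool_rot: [0.069, 0.998, -0.0, 0.0]
ft_force: [-0.5, -0.4, -0.5]
grip_width: 0.0294
grasp_force: 19.4
```

```bash
python3 - <<'E'
from h import *
OFF[1]=-.0055
tw(); tgt([.581,.067],82.6,.092)
E
```

```text
t33.77 tcp [0.5823 0.0727 0.1019] x [-0.991  0.137 -0.   ] y [ 0.137  0.991 -0.   ] z [ 0. -0. -1.] q6 0.26 F [-0.5 -0.4 -0.5] w0.0294 g19.4
wrist tweezers 0.7 [0.5745 0.0584 0.0193] tool [ 0.0058 -0.0152  0.0827] [298. 200.]
wrist jaw_a 0.97 [0.5776 0.0591 0.0188] tool [ 0.0028 -0.0141  0.0831] [300. 205.]
wrist jaw_a 0.67 [0.5776 0.0806 0.0171] tool [0.0057 0.0072 0.0848] [331. 200.]
wrist jaw_b 0.97 [0.5776 0.0591 0.0188] tool [ 0.0028 -0.0141  0.0831] [300. 205.]
wrist jaw_b 0.67 [0.5776 0.0806 0.0171] tool [0.0057 0.0072 0.0848] [331. 200.]
scene jaw_a 0.68 [0.5739 0.0575 0.02  ] tool [ 0.0063 -0.0162  0.082 ] [321. 238.]
scene jaw_b 0.68 [0.5739 0.0575 0.02  ] tool [ 0.0063 -0.0162  0.082 ] [321. 238.]
turn -0.009 shift [-0.1  -0.03  0.99] cm, 0.2 rows
```

>>> carry_out(increments=[2.9, -0.2, 0, 0.5, 0, 2.9, 0, 0, 0.5, 0, 2.9, 0, 0, 0, 0, 2.9, 0, 0, 0, 0, 2.9, 0, 0, 0, 0])

```text
clock: 34.8
eef_pos: [0.5844, 0.0725, 0.092]
tool_rot: [0.069, 0.998, 0.0, 0.0]
ft_force: [0.3, -0.2, -0.6]
grip_width: 0.0294
grasp_force: 19.4
```

>>> carry_out(increments=[3.1, 0, 0, 0, 0, 3.25, 0, 0, 0, 0, 3.35, 0, 0, 0, 0, 3.35, 0, 0, 0, 0, 3.28, 0, 0, 0, 0])

```text
clock: 35.42
eef_pos: [0.5844, 0.0725, 0.0921]
tool_rot: [0.069, 0.998, 0.0, 0.0]
ft_force: [-0.5, -0.5, 0.6]
grip_width: 0.0325
grasp_force: 5.0
```

>>> carry_out(increments=[3.28, 0, 0, 0, 0, 3.28, 0, 0, 0, 0, 3.28, 0, 0, -0.8, 0, 3.28, 0, 0, -2, 0, 3.28, 0, 0, -3, 0])

```text
clock: 36.05
eef_pos: [0.5832, 0.0723, 0.1496]
tool_rot: [0.069, 0.998, -0.0, -0.001]
ft_force: [1.5, 0.6, -0.6]
grip_width: 0.0332
grasp_force: 5.0
```

>>> carry_out(increments=[3.28, 0, 0, -3, 0, 3.28, 0, 0, -2, 0, 3.28, 0, 0, 0, -0.11, 3.28, 0, 0, 0, 0, 3.28, 0, 0, 0, 0])

```text
clock: 36.67
eef_pos: [0.5839, 0.0724, 0.1996]
tool_rot: [0.015, 1.0, -0.0, -0.0]
ft_force: [0.5, -0.0, -1.6]
grip_width: 0.033
grasp_force: 5.0
```

```bash
python3 - <<'E'
from h import *
OFF[:]=.002,-.0055
tw(); tgt([.507,-.197],89,.2); bridges("wrist")
E
```

```text
t36.67 tcp [0.5839 0.0724 0.1996] x [-1.     0.029  0.001] y [ 0.029  1.    -0.   ] z [-0.001 -0.    -1.   ] q6 0.15 F [ 0.5 -0.  -1.6] w0.0330 g5.0
wrist tweezers 0.69 [0.5787 0.0676 0.1178] tool [ 0.0049 -0.005   0.0818] [313. 202.]
wrist jaw_a 0.79 [0.5814 0.0741 0.1186] tool [0.0025 0.0016 0.0809] [323. 206.]
wrist jaw_b 0.79 [0.5814 0.0741 0.1186] tool [0.0025 0.0016 0.0809] [323. 206.]
scene jaw_a 0.52 [0.5799 0.0604 0.1185] tool [ 0.0035 -0.0121  0.0811] [324. 215.]
scene jaw_b 0.52 [0.5799 0.0604 0.1185] tool [ 0.0035 -0.0121  0.0811] [324. 215.]
turn -0.010 shift [ 7.050e+00 -2.653e+01 -2.000e-02] cm, 4.6 rows
bridge p0.73 [0.5814 0.0643] [34. 99.] long axis deg -1.0 [0.11  0.111 0.12 ] bgr [38. 56. 84.]
bridge p0.67 [0.5761 0.1533] [ 28. 102.] long axis deg 17.6 [0.002 0.004 0.013] bgr [47. 65. 89.]
```

>>> carry_out(increments=[3.28, 1.4, -5.3, 0, 0, 3.28, 1.4, -5.3, 0, 0, 3.28, 1.4, -5.3, 0, 0, 3.28, 1.4, -5.3, 0, 0, 3.28, 1.4, -5.3, 0, 0])

```text
clock: 37.8
eef_pos: [0.5064, -0.1921, 0.2001]
tool_rot: [0.014, 1.0, -0.0, 0.0]
ft_force: [0.9, 0.0, -0.8]
grip_width: 0.0331
grasp_force: 5.1
```

>>> carry_out(increments=[3.28, 0, 0, 2.5, 0, 3.28, 0, 0, 2.5, 0, 3.28, 0, 0, 2.5, 0, 3.28, 0, 0, 0.5, 0, 3.28, 0, 0, 0, 0])

```text
clock: 38.42
eef_pos: [0.5071, -0.1905, 0.1202]
tool_rot: [0.014, 1.0, -0.0, 0.0]
ft_force: [1.1, 0.4, -1.2]
grip_width: 0.0332
grasp_force: 5.0
```

```bash
python3 - <<'E'
from h import *
OFF[:]=.002,-.0055
st(); tgt([.507,-.197],89,.105); bridges("wrist")
E
```

```text
t38.42 tcp [ 0.5071 -0.1905  0.1202] x [-1.     0.028 -0.   ] y [ 0.028  1.    -0.   ] z [ 0. -0. -1.] q6 -0.33 F [ 1.1  0.4 -1.2] w0.0332 g5.0
turn -0.010 shift [-0.2  -0.1   1.52] cm, 0.3 rows
bridge p0.84 [ 0.5091 -0.3335] [ 29. 100.] long axis deg 0.9 [0.014 0.016 0.025] bgr [ 61.  96. 142.]
bridge p0.79 [ 0.5092 -0.1956] [ 28. 111.] long axis deg -1.0 [0.03  0.031 0.041] bgr [47. 65. 93.]
bridge p0.67 [ 0.5052 -0.266 ] [ 28. 100.] long axis deg -0.8 [0.014 0.016 0.025] bgr [ 79. 116. 149.]
```

>>> carry_out(increments=[3.28, 0, 0, 0.9, 0, 3.28, 0, 0, 0.65, 0, 3.28, 0, 0, 0, 0, 3.28, 0, 0, 0, 0, 3.1, 0, 0, 0, 0])

```text
clock: 39.15
eef_pos: [0.507, -0.1905, 0.1045]
tool_rot: [0.014, 1.0, -0.0, 0.0]
ft_force: [-1.4, -0.1, -0.4]
grip_width: 0.0314
grasp_force: 18.3
```

>>> carry_out(increments=[3.0, 0, 0, 0, 0, 2.9, 0, 0, 0, 0, 2.9, 0, 0, 0, 0, 2.9, 0, 0, 0, 0, 2.9, 0, 0, -2, 0])

```text
clock: 39.78
eef_pos: [0.5055, -0.19, 0.123]
tool_rot: [0.014, 1.0, 0.001, -0.002]
ft_force: [0.3, -0.0, -1.0]
grip_width: 0.0293
grasp_force: 19.6
```

>>> carry_out(increments=[2.9, 0, 0, -4, 0, 2.9, 0, 0, -3.5, 0, 2.9, -1, 5, 0, 0, 2.9, -1, 5, 0, 0, 2.9, -1, 5, 0, 0])

```text
clock: 40.4
eef_pos: [0.5414, -0.0402, 0.1996]
tool_rot: [0.014, 1.0, -0.0, 0.0]
ft_force: [1.4, -0.8, 0.1]
grip_width: 0.0292
grasp_force: 19.3
```

>>> carry_out(increments=[2.9, -1, 5, 0, 0, 2.9, -1, 5, 0, 0, 2.9, -1, 5, 0, 0, 2.9, -0.9, 5, 1, -0.17, 2.9, 0, 0, 1, -0.165])

```text
clock: 41.02
eef_pos: [0.586, 0.1615, 0.1788]
tool_rot: [-0.158, 0.987, 0.0, 0.0]
ft_force: [-0.7, -0.5, -1.1]
grip_width: 0.0294
grasp_force: 19.5
```

```bash
python3 - <<'E'
from h import *
OFF[:]=.002,-.0055
tw(); bridges("wrist"); bridges("top"); tgt([.576,.1533],107.6,.092)
E
```

```text
t41.02 tcp [0.586  0.1615 0.1788] x [-0.95  -0.313 -0.001] y [-0.313  0.95   0.001] z [ 0.001  0.001 -1.   ] q6 -0.05 F [-0.7 -0.5 -1.1] w0.0294 g19.5
wrist tweezers 0.89 [0.5835 0.1479 0.0902] tool [ 0.0067 -0.0122  0.0886] [304. 197.]
wrist tweezers 0.7 [0.5892 0.1419 0.0983] tool [ 0.0032 -0.0197  0.0804] [292. 205.]
wrist jaw_a 0.91 [0.5779 0.1646 0.0953] tool [0.0068 0.0054 0.0835] [329. 199.]
wrist jaw_a 0.86 [0.5856 0.1461 0.0942] tool [ 0.0053 -0.0146  0.0845] [300. 200.]
wrist jaw_b 0.91 [0.5779 0.1646 0.0953] tool [0.0068 0.0054 0.0835] [329. 199.]
wrist jaw_b 0.86 [0.5856 0.1461 0.0942] tool [ 0.0053 -0.0146  0.0845] [300. 200.]
bridge p0.85 [0.5745 0.153 ] [ 27. 100.] long axis deg 16.9 [0.002 0.003 0.013] bgr [44. 62. 87.]
bridge p0.69 [ 0.5538 -0.1118] [44. 88.] long axis deg 1.8 [0.01  0.013 0.032] bgr [121. 126. 136.]
bridge p0.72 [ 0.5016 -0.2637] [23. 88.] long axis deg 1.2 [0.013 0.018 0.027] bgr [ 95. 140. 176.]
bridge p0.67 [ 0.5055 -0.3335] [29. 99.] long axis deg -2.6 [0.012 0.017 0.026] bgr [ 74. 104. 148.]
bridge p0.60 [ 0.5032 -0.1925] [ 27. 102.] long axis deg 0.2 [0.012 0.018 0.027] bgr [ 71.  87. 115.]
turn -0.001 shift [0.85 0.49 8.78] cm, 1.5 rows
```

>>> carry_out(increments=[2.9, 0.8, 0, 1.5, 0, 2.9, 0, 0, 3, 0, 2.9, 0, 0, 2.5, 0, 2.9, 0, 0, 0, 0, 2.9, 0, 0, 0, 0])

```text
clock: 42.25
eef_pos: [0.5787, 0.1551, 0.1105]
tool_rot: [-0.153, 0.988, 0.0, 0.001]
ft_force: [1.0, -0.2, -0.4]
grip_width: 0.0291
grasp_force: 19.5
```

```bash
python3 - <<'E'
from h import *
OFF[:]=.003,-.0055
tw(); bridges("wrist"); tgt([.575,.1532],107.2,.092)
E
```

```text
t42.25 tcp [0.5787 0.1551 0.1105] x [-0.953 -0.302 -0.002] y [-0.302  0.953 -0.   ] z [ 0.001  0.    -1.   ] q6 -0.05 F [ 1.  -0.2 -0.4] w0.0291 g19.5
wrist tweezers 0.91 [0.5787 0.1399 0.0244] tool [ 0.0048 -0.0145  0.086 ] [300. 201.]
wrist jaw_a 0.89 [0.5726 0.1601 0.0279] tool [0.0045 0.0065 0.0826] [331. 202.]
wrist jaw_a 0.75 [0.5787 0.138  0.0297] tool [ 0.0053 -0.0164  0.0808] [297. 202.]
wrist jaw_b 0.89 [0.5726 0.1601 0.0279] tool [0.0045 0.0065 0.0826] [331. 202.]
wrist jaw_b 0.75 [0.5787 0.138  0.0297] tool [ 0.0053 -0.0164  0.0808] [297. 202.]
bridge p0.62 [0.5747 0.1529] [ 27. 100.] long axis deg 17.6 [0.002 0.004 0.013] bgr [35. 50. 71.]
turn 0.007 shift [0.05 0.46 1.76] cm, 0.3 rows
```

>>> carry_out(increments=[2.9, 0, 0.45, 0.5, 0, 2.9, 0, 0, 0.9, 0, 2.9, 0, 0, 0.4, 0, 2.9, 0, 0, 0, 0, 2.9, 0, 0, 0, 0])

```text
clock: 43.38
eef_pos: [0.5767, 0.1593, 0.0914]
tool_rot: [-0.153, 0.988, -0.0, 0.0]
ft_force: [-0.4, 0.3, -0.9]
grip_width: 0.0296
grasp_force: 19.4
```

>>> carry_out(increments=[2.9, 0, 0, 0, 0, 3.1, 0, 0, 0, 0, 3.25, 0, 0, 0, 0, 3.35, 0, 0, 0, 0, 3.28, 0, 0, 0, 0])

```text
clock: 44.0
eef_pos: [0.5768, 0.1594, 0.0916]
tool_rot: [-0.153, 0.988, 0.0, 0.0]
ft_force: [0.3, -0.4, 1.5]
grip_width: 0.0327
grasp_force: 4.4
```

>>> carry_out(increments=[3.28, 0, 0, 0, 0, 3.28, 0, 0, 0, 0, 3.28, 0, 0, -0.8, 0, 3.28, 0, 0, -2, 0, 3.28, 0, 0, -3, 0])

```text
clock: 44.62
eef_pos: [0.5756, 0.159, 0.149]
tool_rot: [-0.153, 0.988, -0.0, -0.002]
ft_force: [0.1, -0.7, -0.6]
grip_width: 0.0327
grasp_force: 4.4
```

>>> carry_out(increments=[3.28, 0, 0, -3, 0, 3.28, 0, 0, -2, 0, 3.28, 0, 0, 0, 0.17, 3.28, 0, 0, 0, 0.16, 3.28, 0, 0, 0, 0])

```text
clock: 45.25
eef_pos: [0.5765, 0.1593, 0.1996]
tool_rot: [0.01, 1.0, -0.0, -0.0]
ft_force: [0.0, 0.1, -1.5]
grip_width: 0.0328
grasp_force: 4.4
```

```bash
python3 - <<'E'
from h import *
OFF[:]=.003,-.0055
st(); tgt([.507,-.13],89,.2); bridges("wrist")
E
```

```text
t45.25 tcp [0.5765 0.1593 0.1996] x [-1.     0.021  0.   ] y [ 0.021  1.    -0.   ] z [-0. -0. -1.] q6 0.29 F [ 0.   0.1 -1.5] w0.0328 g4.4
turn -0.003 shift [  6.14 -28.49  -0.04] cm, 4.9 rows
bridge p0.67 [0.5729 0.1574] [30. 99.] long axis deg -1.2 [0.11  0.111 0.121] bgr [39. 57. 84.]
bridge p0.55 [0.6967 0.1798] [126. 262.] long axis deg -13.5 [0.014 0.024 0.026] bgr [ 72. 103. 129.]
```

>>> carry_out(increments=[3.28, 1.2, -5.7, 0, 0, 3.28, 1.2, -5.8, 0, 0, 3.28, 1.2, -5.8, 0, 0, 3.28, 1.2, -5.8, 0, 0, 3.28, 1.2, -5.6, 0, 0])

```text
clock: 45.98
eef_pos: [0.5095, -0.1281, 0.1996]
tool_rot: [0.01, 1.0, -0.0, 0.0]
ft_force: [0.2, 0.1, -1.8]
grip_width: 0.0326
grasp_force: 4.6
```

>>> carry_out(increments=[3.28, 0, 0, 2.5, 0, 3.28, 0, 0, 2.5, 0, 3.28, 0, 0, 2.5, 0, 3.28, 0, 0, 0.5, 0, 3.28, 0, 0, 0, 0])

```text
clock: 46.6
eef_pos: [0.5102, -0.1262, 0.1197]
tool_rot: [0.011, 1.0, 0.0, -0.0]
ft_force: [-0.1, -0.9, -1.4]
grip_width: 0.0331
grasp_force: 4.4
```

```bash
python3 - <<'E'
from h import *
OFF[:]=.003,-.0055
st(); tgt([.507,-.131],89,.105); bridges("wrist")
E
```

```text
t46.60 tcp [ 0.5102 -0.1262  0.1197] x [-1.     0.022  0.   ] y [0.022 1.    0.   ] z [-0.  0. -1.] q6 -0.22 F [-0.1 -0.9 -1.4] w0.0331 g4.4
turn -0.005 shift [0.01 0.06 1.47] cm, 0.2 rows
bridge p0.87 [ 0.5052 -0.2666] [ 30. 100.] long axis deg -0.8 [0.014 0.016 0.025] bgr [ 77. 115. 147.]
bridge p0.73 [ 0.5037 -0.1949] [ 28. 100.] long axis deg -1.0 [0.014 0.015 0.025] bgr [42. 59. 85.]
bridge p0.70 [ 0.5096 -0.335 ] [ 31. 100.] long axis deg -0.8 [0.014 0.016 0.025] bgr [ 56.  90. 135.]
bridge p0.63 [ 0.5047 -0.1297] [26. 99.] long axis deg -1.5 [0.029 0.031 0.04 ] bgr [39. 56. 84.]
```

>>> carry_out(increments=[3.28, 0, 0, 0.9, 0, 3.28, 0, 0, 0.6, 0, 3.28, 0, 0, 0, 0, 3.28, 0, 0, 0, 0, 3.1, 0, 0, 0, 0])

```text
clock: 47.32
eef_pos: [0.5101, -0.1262, 0.1044]
tool_rot: [0.011, 1.0, -0.0, -0.0]
ft_force: [-0.2, 0.4, -0.9]
grip_width: 0.0314
grasp_force: 18.3
```

>>> carry_out(increments=[3.0, 0, 0, 0, 0, 2.9, 0, 0, 0, 0, 2.9, 0, 0, 0, 0, 2.9, 0, 0, 0, 0, 2.9, 0, 0, -2, 0])

```text
clock: 47.95
eef_pos: [0.5086, -0.1259, 0.123]
tool_rot: [0.011, 1.0, 0.0, -0.002]
ft_force: [0.3, -0.1, -0.7]
grip_width: 0.0293
grasp_force: 19.6
```

>>> carry_out(increments=[2.9, 0, 0, -4, 0, 2.9, 0, 0, -4, 0, 2.9, 0, 0, -2.2, 0, 3.1, 0.2, 5, 0, 0, 3.3, 0.2, 5.6, 0, 0])

```text
clock: 48.58
eef_pos: [0.5088, -0.0198, 0.2269]
tool_rot: [0.013, 1.0, -0.0, 0.001]
ft_force: [0.9, -0.5, -1.1]
grip_width: 0.0334
grasp_force: 16.9
```

>>> carry_out(increments=[3.45, 0.2, 5.6, 0, 0, 3.55, 0.2, 5.6, 0, 0, 3.55, 0.2, 5.6, 0, 0, 3.55, 0.2, 5.6, 0, 0, 3.55, 0.2, 5.6, 0, 0])

```text
clock: 49.2
eef_pos: [0.5047, 0.2618, 0.2265]
tool_rot: [0.011, 1.0, -0.0, 0.0]
ft_force: [0.2, -0.3, -0.4]
grip_width: 0.0353
grasp_force: 7.8
```

>>> carry_out(increments=[3.55, 0.2, 5.6, 0, 0, 3.55, 0.2, 5.6, 0, 0, 3.55, 0, 0, 0, -0.18, 3.55, 0, 0, 0, 0, 3.55, 0, 0, 0, 0])

```text
clock: 49.82
eef_pos: [0.5036, 0.3714, 0.2264]
tool_rot: [-0.077, 0.997, -0.0, -0.0]
ft_force: [0.1, -0.2, -0.5]
grip_width: 0.0352
grasp_force: 7.8
```

```bash
python3 - <<'E'
from h import *
a,b=tw(); save(a,"w8",(200,80,480,340),2.3); bridges("top"); go([.4901,.3763,.18],np.radians(99.5))
W=cloud(a); z=W[...,2]
mm=(abs(W[...,0]-.49)<.08)&(abs(W[...,1]-.373)<.09)&(z>.062)&(z<.078); print([np.round(x,4) for x in rect(W,mm)])
E
```

```text
t49.83 tcp [0.5036 0.3714 0.2264] x [-0.988 -0.153  0.   ] y [-0.153  0.988 -0.   ] z [-0. -0. -1.] q6 0.48 F [ 0.1 -0.2 -0.5] w0.0352 g7.8
wrist tweezers 0.74 [0.4977 0.3699 0.1375] tool [ 0.006  -0.0006  0.0889] [320. 198.]
wrist jaw_a 0.81 [0.497  0.366  0.1414] tool [ 0.0073 -0.0044  0.085 ] [315. 197.]
wrist jaw_a 0.79 [0.5003 0.3634 0.1407] tool [ 0.0045 -0.0075  0.0857] [310. 201.]
wrist jaw_b 0.81 [0.497  0.366  0.1414] tool [ 0.0073 -0.0044  0.085 ] [315. 197.]
wrist jaw_b 0.79 [0.5003 0.3634 0.1407] tool [ 0.0045 -0.0075  0.0857] [310. 201.]
scene tweezers 0.71 [0.4976 0.3667 0.1377] tool [ 0.0066 -0.0038  0.0887] [396. 167.]
scene jaw_a 0.57 [0.5009 0.3657 0.1424] tool [ 0.0035 -0.0053  0.084 ] [396. 166.]
scene jaw_b 0.57 [0.5009 0.3657 0.1424] tool [ 0.0035 -0.0053  0.084 ] [396. 166.]
bridge p0.79 [ 0.4996 -0.1282] [24. 98.] long axis deg -2.4 [0.013 0.017 0.026] bgr [ 61.  79. 107.]
bridge p0.62 [ 0.5013 -0.1924] [27. 98.] long axis deg 0.9 [0.013 0.017 0.026] bgr [58. 73. 97.]
bridge p0.58 [ 0.5017 -0.2654] [27. 88.] long axis deg 0.6 [0.012 0.018 0.027] bgr [55. 78. 99.]
bridge p0.49 [ 0.5051 -0.3325] [27. 98.] long axis deg -2.7 [0.012 0.017 0.026] bgr [45. 63. 92.]
turn -0.009 shift [1.25 0.66 4.65] cm, 0.8 rows
[array([0.4908, 0.3726]), array([ 75.4386, 120.5625]), np.float64(-79.489), array([0.0682, 0.0691, 0.0701])]
```

View pics/w8.png

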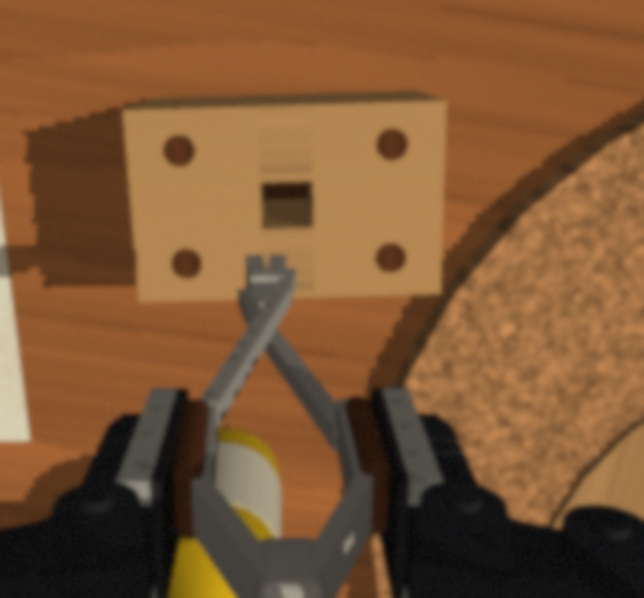

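```bash
python3 - <<'E'
from h import *
OFF[:]=.0055,-.0055
tgt([.4908,.3726],100.3,.172)
E
```

```text
turn -0.023 shift [0.69 0.85 5.45] cm, 0.9 rows
```

>>> carry_out(increments=[3.55, 0.69, 0.85, 0, -0.023, 3.55, 0, 0, 2.5, 0, 3.55, 0, 0, 2.9, 0, 3.55, 0, 0, 0, 0, 3.55, 0, 0, 0, 0])

```text
clock: 50.95
eef_pos: [0.4954, 0.38, 0.1734]
tool_rot: [-0.09, 0.996, 0.0, 0.0]
ft_force: [0.5, -0.4, -0.9]
grip_width: 0.0356
grasp_force: 7.8
```

```bash
python3 - <<'E'
from h import *
OFF[:]=.0055,-.0055
a,b=tw(); save(a,"w9",(240,120,400,260),5); tgt([.4908,.3726],100.3,.097)
E
```

```text
t50.95 tcp [0.4954 0.38   0.1734] x [-0.984 -0.18  -0.001] y [-0.18   0.984  0.001] z [ 0.001  0.001 -1.   ] q6 0.47 F [ 0.5 -0.4 -0.9] w0.0356 g7.8
wrist tweezers 0.59 [0.4902 0.3807 0.0852] tool [0.005  0.0016 0.0882] [323. 199.]
wrist jaw_a 0.56 [0.4901 0.3743 0.0875] tool [ 0.0063 -0.0047  0.086 ] [314. 198.]
wrist jaw_a 0.5 [0.4903 0.3726 0.0006] tool [ 0.0065 -0.0064  0.1728] [314. 172.]
wrist jaw_b 0.56 [0.4901 0.3743 0.0875] tool [ 0.0063 -0.0047  0.086 ] [314. 198.]
wrist jaw_b 0.5 [0.4903 0.3726 0.0006] tool [ 0.0065 -0.0064  0.1728] [314. 172.]
scene tweezers 0.66 [0.4881 0.3775 0.0861] tool [ 0.0077 -0.0011  0.0873] [395. 177.]
turn 0.000 shift [ 0.04 -0.04  7.59] cm, 1.3 rows
```

View pics/w9.png

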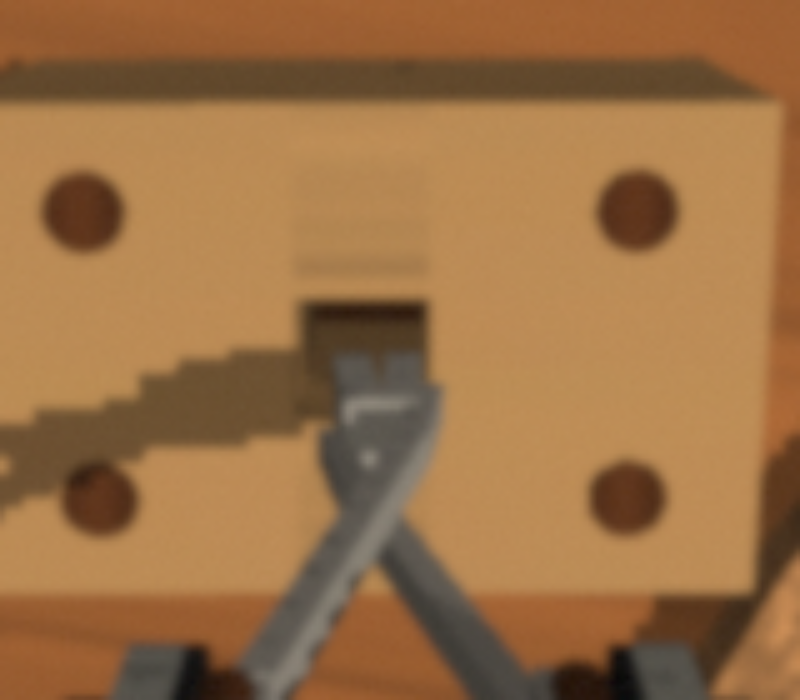

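The crop shows the closed jaw ends at (378,352), about 2 mm right of the pocket's middle (364,360). I check the depth direction by projection.

```bash
python3 - <<'E'
from h import *
c=bot.camera("wrist"); o=st(); r=R.from_quat(o["tool_rot"]).as_matrix()
B=np.array([.4908,.3726,0])
for tx in (-.006,0,.006):
    q=B+r[:,0]*tx; q[2]=.0872; print(tx,((pix(c,q)-[240,120])*5).round(0))
for s,t in ((1,1),(1,-1),(-1,1),(-1,-1)):
    q=B+r[:,0]*.009*s+r[:,1]*.01*t; q[2]=.07; print("pocket",((pix(c,q)-[240,120])*5).round(0))
E
```

```text
t51.40 tcp [0.4955 0.3794 0.1728] x [-0.984 -0.179 -0.   ] y [-0.179  0.984  0.   ] z [ 0.  0. -1.] q6 0.47 F [ 0.1  0.1 -0. ] w0.0352 g7.8
-0.006 [362. 436.]
0 [362. 395.]
0.006 [362. 353.]
pocket [433. 303.]
pocket [296. 303.]
pocket [432. 420.]
pocket [298. 420.]
```

>>> carry_out(increments=[3.55, 0, -0.23, 0, 0, 3.55, 0, 0, 1, 0, 3.55, 0, 0, 1.5, 0, 3.55, 0, 0, 1, 0, 3.55, 0, 0, 0, 0])

```text
clock: 52.02
eef_pos: [0.4948, 0.3764, 0.1355]
tool_rot: [-0.09, 0.996, -0.001, -0.001]
ft_force: [-0.8, 0.3, -0.8]
grip_width: 0.0355
grasp_force: 7.8
```

>>> carry_out(increments=[3.55, 0, 0, 1, 0, 3.55, 0, 0, 0.8, 0, 3.55, 0, 0, 0.8, 0, 3.55, 0, 0, 0, 0, 3.55, 0, 0, 0, 0])

```text
clock: 52.65
eef_pos: [0.4959, 0.3772, 0.1116]
tool_rot: [-0.09, 0.996, 0.0, 0.0]
ft_force: [0.1, 1.0, -0.6]
grip_width: 0.0359
grasp_force: 7.8
```

>>> carry_out(increments=[3.55, 0, 0, 0.6, 0, 3.55, 0, 0, 0.4, 0, 3.55, 0, 0, 0.3, 0, 3.55, 0, 0, 0, 0, 3.55, 0, 0, 0, 0])

```text
clock: 53.28
eef_pos: [0.4957, 0.3771, 0.0985]
tool_rot: [-0.09, 0.996, 0.0, 0.0]
ft_force: [-0.1, 0.0, 0.5]
grip_width: 0.0358
grasp_force: 7.8
```

```bash
python3 - <<'E'
from h import *
a,b=tw()
E
```

```text
t53.27 tcp [0.4957 0.3771 0.0985] x [-0.984 -0.179 -0.   ] y [-0.179  0.984  0.   ] z [ 0.  0. -1.] q6 0.47 F [-0.1  0.   0.5] w0.0358 g7.8
wrist jaw_a 0.92 [0.4908 0.3732 0.0128] tool [ 0.0055 -0.0029  0.0856] [317. 200.]
wrist jaw_a 0.81 [0.4918 0.3682 0.0132] tool [ 0.0055 -0.008   0.0853] [309. 200.]
wrist jaw_b 0.92 [0.4908 0.3732 0.0128] tool [ 0.0055 -0.0029  0.0856] [317. 200.]
wrist jaw_b 0.81 [0.4918 0.3682 0.0132] tool [ 0.0055 -0.008   0.0853] [309. 200.]
```

>>> carry_out(increments=[3.55, 0, 0, 0.1, 0, 3.7, 0, 0, 0, 0, 4.2, 0, 0, 0, 0, 6, 0, 0, 0, 0, 8.5, 0, 0, 0, 0])

```text
clock: 54.3
eef_pos: [0.4957, 0.3771, 0.0973]
tool_rot: [-0.09, 0.996, -0.0, -0.0]
ft_force: [0.9, -0.3, 0.1]
grip_width: 0.0759
grasp_force: 0.0
```

>>> carry_out(increments=[8.5, 0, 0, 0, 0, 8.5, 0, 0, -2.5, 0, 8.5, 0, 0, -4, 0, 8.5, 0, 0, -4, 0, 8.5, 0, 0, -4, 0])

```text
clock: 54.92
eef_pos: [0.4956, 0.377, 0.2437]
tool_rot: [-0.09, 0.996, 0.0, 0.0]
ft_force: [0.2, 1.5, -0.7]
grip_width: 0.0851
grasp_force: 0.0
```

```bash
python3 - <<'E'
from h import *
o=st(); c=bot.camera("wrist"); save(c,"w10",(220,100,440,320),2.5); W=cloud(c); z=W[...,2]
for lo,hi in ((.1,.125),(.125,.145),(.145,.17)):
    m=(abs(W[...,0]-.49)<.05)&(abs(W[...,1]-.373)<.05)&(z>lo)&(z<hi); print(lo,m.sum(),[np.round(x,4) for x in rect(W,m)] if m.sum()>5 else "")
print([(round(p["p"],2),w(c,np.array(p["xyz"])).round(4)) for p in bot.place_of(c,"tweezers")[:2]])
bridges("top"); c=bot.camera("top")
print([ (k,p["p"],w(c,np.array(p["xyz"])).round(3)) for k in ("tray_in","tray_handle") for p in bot.place_of(c,k)[:1]])
go([.368,-.232,.2],np.pi/2)
E
```

```text
t54.92 tcp [0.4956 0.377  0.2437] x [-0.984 -0.179 -0.   ] y [-0.179  0.984  0.   ] z [ 0.  0. -1.] q6 0.47 F [ 0.2  1.5 -0.7] w0.0851 g0.0
0.1 137 [array([0.4889, 0.379 ]), array([12.2535, 36.5308]), np.float64(-81.4336), array([0.1025, 0.1133, 0.1232])]
0.125 438 [array([0.4895, 0.3799]), array([13.2427, 34.8315]), np.float64(-82.1218), array([0.127 , 0.1328, 0.1428])]
0.145 296 [array([0.4895, 0.3807]), array([11.043, 13.782]), np.float64(-79.7878), array([0.1463, 0.153 , 0.1544])]
[(0.67, array([0.4902, 0.3724, 0.0112]))]
bridge p0.66 [ 0.499  -0.1282] [24. 91.] long axis deg -1.8 [0.012 0.018 0.027] bgr [ 62.  81. 109.]
bridge p0.61 [ 0.5014 -0.2655] [32. 95.] long axis deg -2.9 [0.012 0.018 0.025] bgr [ 59.  81. 102.]
bridge p0.60 [ 0.5051 -0.3323] [30. 98.] long axis deg -0.1 [0.011 0.017 0.025] bgr [46. 64. 92.]
bridge p0.52 [ 0.5012 -0.1925] [31. 98.] long axis deg -1.9 [0.011 0.017 0.027] bgr [ 64.  78. 102.]
[('tray_in', 0.57, array([ 0.51 , -0.232,  0.01 ])), ('tray_handle', 0.71, array([ 0.387, -0.228,  0.058]))]
turn 0.180 shift [ 12.69 -60.85   4.22] cm, 10.4 rows
```

View pics/w10.png

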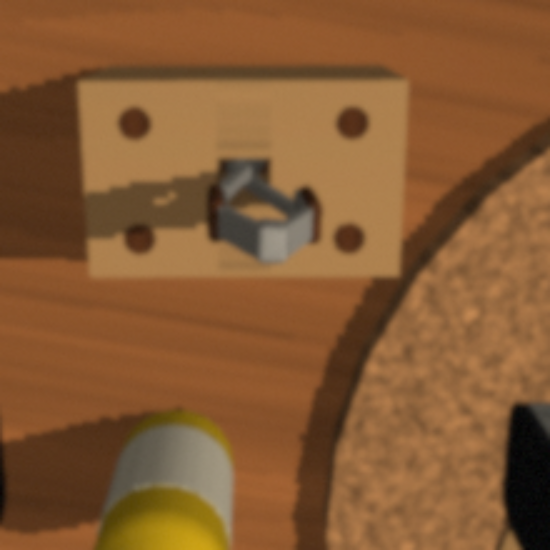

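The crop shows the tweezers standing in the pocket as at the start. Next I shut the tray.

>>> carry_out(increments=[8.5, 0, 0, 0, 0.18, 8.5, 1.25, -5.5, 0, 0, 0, 1.25, -5.5, 0, 0, 0, 1.25, -5.5, 0, 0, 0, 1.25, -5.5, 0, 0])

```text
clock: 55.9
eef_pos: [0.4444, 0.1552, 0.2409]
tool_rot: [-0.0, 1.0, -0.001, -0.001]
ft_force: [2.0, -0.7, 0.1]
grip_width: 0.0318
grasp_force: 0.0
```

>>> carry_out(increments=[0, 1.25, -5.5, 0, 0, 0, 1.25, -5.5, 0, 0, 0, 1.25, -5.5, 0, 0, 0, 1.25, -5.5, 0, 0, 0, 1.25, -5.5, 0, 0])

```text
clock: 56.52
eef_pos: [0.3819, -0.1193, 0.2413]
tool_rot: [-0.0, 1.0, 0.0, -0.001]
ft_force: [1.1, -0.2, -0.6]
grip_width: 0.0002
grasp_force: 0.0
```

>>> carry_out(increments=[0, 1.25, -5.5, 2, 0, 0, 0.3, -0.3, 4, 0, 0, 0, 0, 4, 0, 0, 0, 0, 0, 0, 0, 0, 0, 0, 0])

```text
clock: 57.15
eef_pos: [0.3682, -0.1759, 0.1431]
tool_rot: [-0.0, 1.0, -0.0, 0.0]
ft_force: [0.2, 0.7, 0.9]
grip_width: 0.0
grasp_force: 0.0
```

```bash
python3 - <<'E'
from h import *
st(); go([.358,-.232,.043],np.pi/2)
E
```

```text
t57.15 tcp [ 0.3682 -0.1759  0.1431] x [-1.    -0.001 -0.   ] y [-0.001  1.    -0.   ] z [ 0. -0. -1.] q6 -0.45 F [0.2 0.7 0.9] w0.0000 g0.0
turn 0.001 shift [ 1.02 -5.61 10.01] cm, 1.9 rows
```

>>> carry_out(increments=[0, 1.2, -5.6, 0, 0, 0, 0, 0, 3.5, 0, 0, 0, 0, 3.5, 0, 0, 0, 0, 3, 0, 0, 0, 0, 0, 0])

```text
clock: 57.78
eef_pos: [0.3556, -0.2314, 0.0422]
tool_rot: [-0.0, 1.0, 0.001, -0.001]
ft_force: [-0.1, 1.1, 0.2]
grip_width: -0.0002
grasp_force: 0.0
```

>>> carry_out(increments=[0, -0.6, 0, 0, 0, 0, -0.6, 0, 0, 0, 0, -0.8, 0, 0, 0, 0, -1, 0, 0, 0, 0, -1, 0, 0, 0])

```text
clock: 58.4
eef_pos: [0.3963, -0.2321, 0.0426]
tool_rot: [0.0, 1.0, -0.0, -0.0]
ft_force: [-3.8, -1.3, 1.8]
grip_width: -0.0
grasp_force: 1.6
```

>>> carry_out(increments=[0, -1.2, 0, 0, 0, 0, -1.2, 0, 0, 0, 0, -1.2, 0, 0, 0, 0, -1.2, 0, 0, 0, 0, -1.2, 0, 0, 0])

```text
clock: 59.02
eef_pos: [0.4565, -0.232, 0.0422]
tool_rot: [-0.0, 1.0, -0.0, -0.0]
ft_force: [-3.8, -2.3, 0.5]
grip_width: 0.0003
grasp_force: 1.6
```

>>> carry_out(increments=[0, -1.2, 0, 0, 0, 0, -1.2, 0, 0, 0, 0, -1.2, 0, 0, 0, 0, -1, 0, 0, 0, 0, -0.6, 0, 0, 0])

```text
clock: 59.65
eef_pos: [0.5087, -0.2318, 0.0423]
tool_rot: [-0.0, 1.0, 0.0, 0.0]
ft_force: [-2.9, -2.6, 0.3]
grip_width: -0.0
grasp_force: 1.4
```

```bash
python3 - <<'E'
from h import *
st(); c=bot.camera("top"); W=cloud(c); z=W[...,2]
print([ (k,p["p"],w(c,np.array(p["xyz"])).round(3)) for k in ("uvbox","tray_handle") for p in bot.place_of(c,k)[:1]])
u=pix(c,[.55,-.232,.06]).astype(int)
E
```

```text
t59.65 tcp [ 0.5087 -0.2318  0.0423] x [-1.    -0.001 -0.   ] y [-0.001  1.     0.   ] z [ 0.  0. -1.] q6 -0.43 F [-2.9 -2.6  0.3] w-0.0000 g1.4
[('uvbox', 0.91, array([ 0.592, -0.237,  0.002])), ('tray_handle', 0.58, array([ 0.63 , -0.264,  0.13 ]))]
```

>>> carry_out(increments=[0, -0.4, 0, 0, 0, 0, -0.4, 0, 0, 0, 0, -0.4, 0, 0, 0, 0, -0.3, 0, 0, 0, 0, 0, 0, 0, 0])

```text
clock: 60.42
eef_pos: [0.5235, -0.2318, 0.0424]
tool_rot: [-0.0, 1.0, 0.0, 0.0]
ft_force: [-0.3, 1.3, -0.4]
grip_width: -0.0
grasp_force: 0.4
```

>>> carry_out(increments=[0, -0.2, 0, 0, 0, 0, -0.2, 0, 0, 0, 0, -0.2, 0, 0, 0, 0, -0.2, 0, 0, 0, 0, 0, 0, 0, 0])

```text
clock: 61.05
eef_pos: [0.5263, -0.2319, 0.0422]
tool_rot: [0.001, 1.0, 0.0, -0.004]
ft_force: [-13.5, 0.3, 9.5]
grip_width: -0.0
grasp_force: 6.6
```

>>> carry_out(increments=[0, -0.1, 0, 0, 0, 0, -0.1, 0, 0, 0, 0, 0, 0, 0, 0, 0, 0, 0, 0, 0, 0, 0, 0, 0, 0])

```text
clock: 61.68
eef_pos: [0.5264, -0.2318, 0.0422]
tool_rot: [0.001, 1.0, 0.0, -0.006]
ft_force: [-17.2, 1.0, 13.3]
grip_width: 0.0002
grasp_force: 8.9
```

>>> carry_out(increments=[0, 1, 0, 0, 0, 0, 2, 0, 0, 0, 0, 0, 0, -4, 0, 0, 0, 0, -4, 0, 0, 0, 0, -5, 0])

```text
clock: 62.3
eef_pos: [0.5033, -0.232, 0.1733]
tool_rot: [-0.0, 1.0, -0.0, 0.0]
ft_force: [0.7, -1.2, -0.2]
grip_width: 0.0001
grasp_force: 0.0
```

```bash
python3 - <<'E'
from h import *
o=st(); c=bot.camera("wrist"); W=cloud(c); z=W[...,2]; save(c,"w11")
b=W[(abs(W[...,1]+.3)<.03)&(z>.03)&(W[...,0]>.5)]
for lo,hi in ((.055,.08),(.1,.12)):
    q=b[(b[:,2]>lo)&(b[:,2]<hi)]; h,e=np.histogram(q[:,0],bins=np.arange(.5,.66,.004)); print(lo,[(round(a,3),int(n)) for a,n in zip(e,h) if n])
for k in ("blue","yellow","green","red"):
    print(k,[(round(p["p"],2),w(c,np.array(p["xyz"])).round(4)) for p in bot.place_of(c,f"key_{k}_top")[:2]])
hsv=cv2.cvtColor(c["pixels"],cv2.COLOR_BGR2HSV); g=(abs(W[...,0]-.63)<.04)&(z>.122)&(z<.14)&(abs(W[...,1]+.235)<.15)
for k,lo,hi in (("blue",100,130),("yellow",18,38),("green",45,85),("red",0,8)):
    m=g&(hsv[...,0]>=lo)&(hsv[...,0]<=hi)&(hsv[...,1]>120); print(k,m.sum(),np.round(np.median(W[m],0),4) if m.sum() else "",np.round((W[m].min(0)+W[m].max(0))/2,4) if m.sum() else "")
E
```

```text
t62.30 tcp [ 0.5033 -0.232   0.1733] x [-1.    -0.    -0.001] y [-0.  1. -0.] z [ 0.001 -0.    -1.   ] q6 -0.43 F [ 0.7 -1.2 -0.2] w0.0001 g0.0
0.055 [(np.float64(0.536), 170), (np.float64(0.54), 169), (np.float64(0.544), 119), (np.float64(0.548), 53), (np.float64(0.552), 58), (np.float64(0.556), 51), (np.float64(0.56), 58), (np.float64(0.564), 57), (np.float64(0.568), 50), (np.float64(0.572), 51), (np.float64(0.576), 817), (np.float64(0.58), 303), (np.float64(0.584), 282)]
0.1 [(np.float64(0.58), 1), (np.float64(0.584), 6), (np.float64(0.596), 1), (np.float64(0.6), 26), (np.float64(0.604), 111), (np.float64(0.608), 80)]
blue []
yellow []
green []
red []
blue 0  
yellow 0  
green 0  
red 0
```

View pics/w11.png

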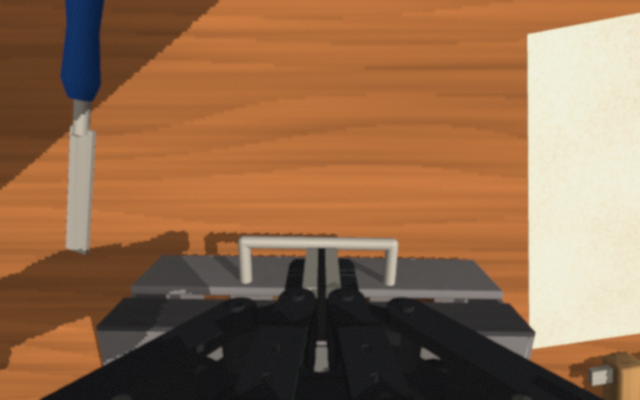

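```bash
python3 - <<'E'
from h import *
for n in ("top","scene"):
    c=bot.camera(n); W=cloud(c); z=W[...,2]
    hsv=cv2.cvtColor(c["pixels"],cv2.COLOR_BGR2HSV); g=(abs(W[...,0]-.63)<.03)&(z>.12)&(z<.145)&(abs(W[...,1]+.235)<.13)
    for k,lo,hi in (("blue",100,130),("yellow",18,38),("green",45,85),("red",0,8)):
        m=g&(hsv[...,0]>=lo)&(hsv[...,0]<=hi)&(hsv[...,1]>110); print(n,k,m.sum(),np.round(np.mean(W[m],0),4) if m.sum() else "")
go([.626,-.152,.16],np.pi/2)
E
```

```text
top blue 56 [ 0.6274 -0.1508  0.1298]
top yellow 70 [ 0.6256 -0.2068  0.1293]
top green 59 [ 0.6253 -0.263   0.13  ]
top red 4 [ 0.6349 -0.3129  0.1263]
scene blue 71 [ 0.6325 -0.1534  0.13  ]
scene yellow 89 [ 0.6312 -0.2088  0.1286]
scene green 72 [ 0.6309 -0.2646  0.1303]
scene red 93 [ 0.6291 -0.3199  0.1287]
turn 0.000 shift [-12.38   7.96   1.08] cm, 2.5 rows
```

>>> carry_out(increments=[0, -4.2, 2.7, 0, 0, 0, -4.2, 2.7, 0, 0, 0, -4.1, 2.6, 0, 0, 0, 0, 0, 1.5, 0, 0, 0, 0, 0, 0])

```text
clock: 63.28
eef_pos: [0.6256, -0.1514, 0.1537]
tool_rot: [-0.0, 1.0, 0.001, -0.003]
ft_force: [-0.9, 0.3, 0.1]
grip_width: -0.0001
grasp_force: 0.0
```

>>> carry_out(increments=[0, 0, 0, 1.5, 0, 0, 0, 0, 1, 0, 0, 0, 0, 0.5, 0, 0, 0, 0, 0.3, 0, 0, 0, 0, 0, 0])

```text
clock: 63.9
eef_pos: [0.6269, -0.1526, 0.1261]
tool_rot: [0.0, 1.0, -0.001, -0.0]
ft_force: [-4.8, -1.2, 7.1]
grip_width: 0.0002
grasp_force: 3.7
```

>>> carry_out(increments=[0, 0, 0, 0.1, 0, 0, 0, 0, 0, 0, 0, 0, 0, -1.7, 0, 0, 0, 0, -1.7, 0, 0, 0, 0, 0, 0])

```text
clock: 64.53
eef_pos: [0.6291, -0.1522, 0.1593]
tool_rot: [-0.0, 1.0, -0.0, 0.002]
ft_force: [-0.1, -0.7, 0.0]
grip_width: -0.0001
grasp_force: 0.0
```

>>> carry_out(increments=[0, 0, -2.8, 0, 0, 0, 0, -2.8, 0, 0, 0, 0, 0, 0, 0, 0, 0, 0, 1.5, 0, 0, 0, 0, 0.8, 0])

```text
clock: 65.15
eef_pos: [0.627, -0.2066, 0.1323]
tool_rot: [-0.001, 1.0, 0.001, -0.001]
ft_force: [-0.8, -0.2, 0.5]
grip_width: -0.0001
grasp_force: 0.0
```

>>> carry_out(increments=[0, 0, 0, 0.5, 0, 0, 0, 0, 0.4, 0, 0, 0, 0, 0.2, 0, 0, 0, 0, 0, 0, 0, 0, 0, 0, 0])

```text
clock: 65.78
eef_pos: [0.6273, -0.2068, 0.126]
tool_rot: [-0.001, 1.0, 0.0, 0.0]
ft_force: [-6.2, 3.9, 11.3]
grip_width: -0.0
grasp_force: 5.9
```

Yellow went fully down, with 11 N at the stop. Green is next.

>>> carry_out(increments=[0, 0, 0, 0, 0, 0, 0, 0, -1.7, 0, 0, 0, 0, -1.7, 0, 0, 0, 0, 0, 0, 0, 0, -2.8, 0, 0])

```text
clock: 66.4
eef_pos: [0.6283, -0.2342, 0.157]
tool_rot: [-0.002, 1.0, 0.0, 0.0]
ft_force: [0.7, -1.1, 0.4]
grip_width: -0.0002
grasp_force: 0.0
```

>>> carry_out(increments=[0, 0, -2.8, 0, 0, 0, 0, 0, 0, 0, 0, 0, 0, 1.5, 0, 0, 0, 0, 0.8, 0, 0, 0, 0, 0, 0])

```text
clock: 67.03
eef_pos: [0.6272, -0.2626, 0.1328]
tool_rot: [-0.001, 1.0, 0.001, -0.001]
ft_force: [0.6, 0.3, 0.6]
grip_width: 0.0001
grasp_force: 0.0
```

>>> carry_out(increments=[0, 0, 0, 0.5, 0, 0, 0, 0, 0.4, 0, 0, 0, 0, 0.2, 0, 0, 0, 0, 0, 0, 0, 0, 0, 0, 0])

```text
clock: 67.65
eef_pos: [0.6283, -0.2634, 0.126]
tool_rot: [-0.0, 1.0, -0.0, 0.001]
ft_force: [-3.9, 2.4, 10.8]
grip_width: -0.0001
grasp_force: 5.0
```

>>> carry_out(increments=[0, 0, 0, -1.7, 0, 0, 0, 0, -3, 0, 0, 0, 0, -3, 0, 0, 4, 0, 0, 0, 0, 4, 0, 0, 0])

```text
clock: 68.28
eef_pos: [0.5475, -0.2641, 0.2005]
tool_rot: [-0.0, 1.0, -0.001, 0.001]
ft_force: [0.8, -0.6, 0.6]
grip_width: 0.0002
grasp_force: 0.0
```

>>> carry_out(increments=[0, 5, 5, 0, 0, 0, 5, 5, 0, 0, 0, 5, 5, 0, 0, 0, 0, 0, 0, 0, 0, 0, 0, 0, 0])

```text
clock: 68.9
eef_pos: [0.4161, -0.1316, 0.2011]
tool_rot: [-0.0, 1.0, -0.001, 0.001]
ft_force: [0.6, 0.2, -0.6]
grip_width: 0.0002
grasp_force: 0.0
```

```bash
python3 - <<'E'
from h import *
st(); c=bot.camera("top"); save(c,"top9",(170,80,470,320),2.6); W=cloud(c); z=W[...,2]
hsv=cv2.cvtColor(c["pixels"],cv2.COLOR_BGR2HSV); g=(abs(W[...,0]-.63)<.03)&(z>.115)&(z<.145)&(abs(W[...,1]+.235)<.13)
for k,lo,hi in (("blue",100,130),("yellow",18,38),("green",45,85),("red",0,8)):
    m=g&(hsv[...,0]>=lo)&(hsv[...,0]<=hi)&(hsv[...,1]>110); print(k,m.sum(),np.round(np.mean(W[m],0),4) if m.sum() else "")
m=(abs(W[...,0]-.49)<.05)&(abs(W[...,1]-.373)<.05)&(z>.1); print("tw",np.nanmean(W[m],0).round(3),np.nanmax(W[m],0).round(3))
m=(abs(W[...,1]+.3)<.03)&(z>.05)&(z<.08)&(W[...,0]>.5); print("plate x",np.percentile(W[m][:,0],[5,50,95]).round(3))
E
```

```text
t68.90 tcp [ 0.4161 -0.1316  0.2011] x [-1.    -0.001 -0.002] y [-0.001  1.    -0.001] z [ 0.002 -0.001 -1.   ] q6 -0.31 F [ 0.6  0.2 -0.6] w0.0002 g0.0
blue 57 [ 0.6272 -0.1509  0.1304]
yellow 76 [ 0.6269 -0.2071  0.1289]
green 62 [ 0.6254 -0.2638  0.1293]
red 78 [ 0.6248 -0.3187  0.1284]
tw [0.486 0.376 0.135] [0.495 0.397 0.16 ]
plate x [0.536 0.574 0.582]
```

View pics/top9.png

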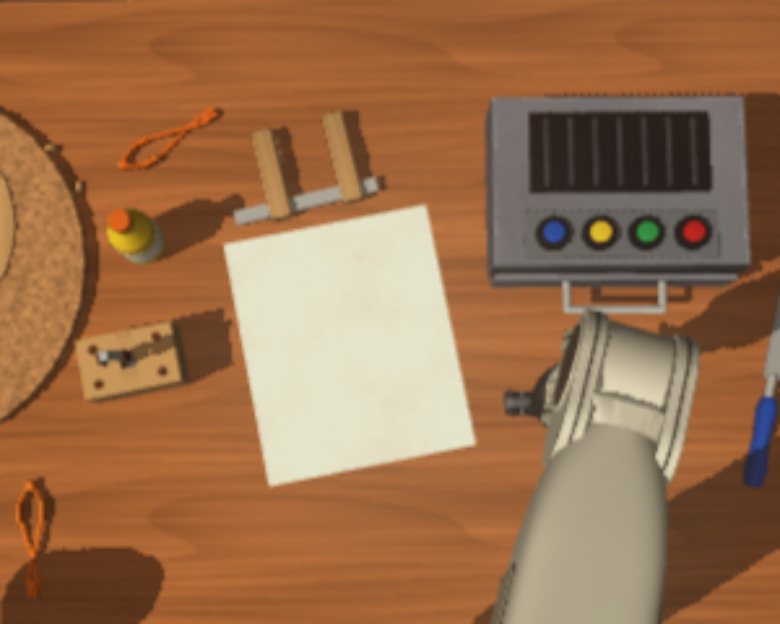

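The picture shows the paper empty, the tray shut (plate against the box at (615,280)), all four keys up and the tweezers in the block at (115,355). I hand the job in.

```bash
python3 -c "
from workcell import bot
print(bot.job_done())"
```

```text
the job is handed in; nothing more can be done
None
```

I handed the job in and got no verdict back. My last checks: four bridges flat in the tray (before shutting), tray shut, blue, yellow and green pressed in order, all keys up, and the tweezers standing in their pocket.

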